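# Find the weak clip on the job-card rail and red-tag it

### The job

One of the three spring clips on the counter rail has gone weak. Pull gently straight up on the cards, with no more than about 10 N, to find the one that slips; never force a card out of a sound clip, and leave the other two fully home in theirs. Hang the slipped card in the empty slot of the card rack, let down until its grip bar sits on the rim, then take the red tag from the rack and push it fully down into the emptied weak clip, upright and in line with the rail, without disturbing the bottle, the mug or the stamp.

Things in the scene. Friction and masses are not known exactly. Their poses are not given: they have to be found in the camera images.
- card_yellow_mid (a point): Centre, 42 mm above the foot (bar's centre 29 mm above it), of a rigid white job card with yellow grip bar, about 40 g: plate 4 mm thick (own x), 70 wide (y), 84 high (z up), lowest 6 mm tapered to 2 thick, top 26 mm a grip bar 13 thick, 60 wide. Starts upright in any one of the rail's clips, foot on the throat stop (this point 76 mm up), own x square to the rail; only the clip holds it
- card_blue_mid (a point): Centre, 42 mm above the foot (bar's centre 29 mm above it), of a rigid white job card with blue grip bar, about 40 g: plate 4 mm thick (own x), 70 wide (y), 84 high (z up), lowest 6 mm tapered to 2 thick, top 26 mm a grip bar 13 thick, 60 wide. Starts upright in any one of the rail's clips, foot on the throat stop (this point 76 mm up), own x square to the rail; only the clip holds it
- card_green_mid (a point): Centre, 42 mm above the foot (bar's centre 29 mm above it), of a rigid white job card with green grip bar, about 40 g: plate 4 mm thick (own x), 70 wide (y), 84 high (z up), lowest 6 mm tapered to 2 thick, top 26 mm a grip bar 13 thick, 60 wide. Starts upright in any one of the rail's clips, foot on the throat stop (this point 76 mm up), own x square to the rail; only the clip holds it
- tag_mid (a point): Centre, 42 mm above the foot (bar's centre 29 mm above it), of the red out-of-use tag, all red with a white stripe, about 40 g, same shape as a card: plate 4 mm thick (own x), 70 wide (y), 84 high (z up), lowest 6 mm tapered to 2 thick, top 26 mm a grip bar 13 thick, 60 wide. Starts upright in slot_2 of the rack, hanging by its bar on the rim (this point 59 mm up)
- rail: Wooden rail 340 mm long (own y), 60 wide, 16 high, screwed down; origin on the counter under the middle clip's gap. On it three steel spring clips, 110 mm apart, alike to look at: 50 mm wide along the rail, mouth up, tops 64 mm above the counter; fixed plate on the -x side, sprung jaw and lever ear on the +x side
- place_1 (a point): Point at the rail's own y +110 mm on the throat stop of the clip there, 34 mm above the counter, mid-thickness of a clipped plate; axes as the rail's. A plate fully down has its foot here, its centre 42 mm above. The jaw pinches a card 50 mm above the counter, 16 mm above its foot; an empty clip closes to about 1 mm, but its lips flare to a mouth about 12 mm wide (x -8 to +4) that leads a plate in
- place_2 (a point): Point at the rail's own y 0 mm on the throat stop of the clip there, 34 mm above the counter, mid-thickness of a clipped plate; axes as the rail's. A plate fully down has its foot here, its centre 42 mm above. Two of the clips, anywhere, are sound: their card does not slip below a pull of 13 N
- place_3 (a point): Point at the rail's own y -110 mm on the throat stop of the clip there, 34 mm above the counter, mid-thickness of a clipped plate; axes as the rail's. A plate fully down has its foot here, its centre 42 mm above. One clip, anywhere, is weak: its card slips at 2 to 4.5 N and is free after 16 mm; a plate is pushed into it with 3 to 9 N until its foot meets the stop
- rack: Grey plastic card rack fixed to the counter, 180 mm long (own y), base 60 and walls 28 mm thick (own x), 75 high, origin under its middle: two upright slots in line along own y, each 8 mm (x) by 76 mm (y) and 67 deep. A card let down in a slot hangs with the underside of its grip bar on the rim, its centre 59 mm above the counter
- slot_1 (a point): Middle of the mouth of the rack's empty slot (own y +42 mm), at rim height 75 mm; axes as the rack's
- slot_2 (a point): Middle of the mouth of the slot that holds the red tag (own y -42 mm), at rim height 75 mm; axes as the rack's
- drink_mid (a point): Middle (65 mm up) of a small orange drink bottle, 50 mm in diameter and 130 mm high, standing beyond the work; bystander
- mug_mid (a point): Middle (42 mm up) of a white mug, 76 mm in diameter, 85 mm high, handle to its own +y; bystander
- stamp_mid (a point): Middle (35 mm up) of a blue and black self-inking stamp, 40 by 56 mm and 70 mm high; bystander
Mind the look-alikes: they are no part of the job. Leave any pink or purple look-alike of the part that bears card_green_mid alone. What is shaped like the part that bears card_yellow_mid but pink is not meant.

How it is judged:
By the outcome, as a careful person would: the job done as asked, in the order asked, and still so for the second after the job is handed in, with the robot touching nothing.
It also fails if it takes over 72 s, if anything falls off the work surface, if the arm or the gripper's body presses on something with over 40 N, if the wrist force passes 120 N, or if a joint passes its speed limit or range.

### The arm

A 7-joint arm with a two-finger parallel gripper is mounted at the origin on the work surface. World frame = base frame: x ahead of the robot, y to its left, z up, the work surface at z = 0. Lengths are in m, angles in rad, forces in N, time in s.
With the tool pointing down it reaches from about 0.4 to 0.875 m from the base axis. Payload 6.5 kg.
Tool frame: the origin (TCP) lies at the very end of the fingers, on their centre line; the grasp point (between the pads) lies 19 mm behind it (robot.hold_point_z is the distance from the TCP to the grasp point, in m); z points along the fingers, y is the direction in which the jaws open and shut (so a half turn about z gives the same grasp; the last joint's range is limited). The gripper opens to 88 mm and grips with 3 to 60 N. Pads are 18 mm wide; open, the fingers measure 123 mm over their backs; the gripper's body (75 mm by 187 mm) begins 45 mm behind the grasp point.
Start: joints at [-1.251, 0.536, -0.004, 1.538, 0.003, 1.067, -0.071], TCP at [0.245, 0.602, 0.199] pointing down, gripper open.
Joint ranges: [-2.7, 2.7], [-0.37, 2.16], [-1.27, 1.26], [0.24, 2.4], [-1.31, 4.45], [0.19, 1.91], [-2.76, 2.76]. Speed limits (rad/s): [2.39, 2.39, 3.14, 3.14, 3.14, 3.14, 3.14].

### API

Orientations are given as a unit quaternion [x, y, z, w].
In Python, from plant import robot, vision, ticket, nets gives the robot as it stands. The module is installed in compiled form; this text tells all that it offers.
- The arm moves only by the tool carry_out, never from a script. Its argument "moves" is a list of rows, each a list of 6 numbers: the shift along the tool's x, y, z in mm, then the turn, a rotation vector about the tool's x, y, z in rad. In form: [[dx, dy, dz, wx, wy, wz], ...]. A call has exactly 8 rows; each row is the pose to reach, as a shift and turn from the pose commanded when the call began, along the tool's axes at that moment; what a row does not reach only later rows make up. A row lasts 1/10 s, in which the tool goes at most 50 mm and 8.59 degrees, less where a joint would pass 70% of its speed; a pose out of reach is approached as far as the arm can. A call with a gripper value outside its range is refused whole. "hand" is the finger opening in mm, from 0 to 88.1, set as the call begins (left out, the last holds). The fingers move at their own pace and stop on an object; "force" is the grip in N (left out, the last holds). Time passes only in rows, so rows that repeat a pose let the fingers close, or fill a call up. It gives the time, the measured TCP pose, the force and the opening at its end, in the units of the state.
- robot.sense(): the state, without advancing time (a new reading comes with each control period).
- vision.grab_frame(name): name is "scene" or "top" or "wrist"; returns the picture (480x640x3 uint8, red, green, blue); there is no depth.
- vision.calibration(name): a dict with "intrinsics" (3x3 intrinsics, pixels), "T" (4x4, takes a point from camera to world coordinates); the wrist camera has in their place "T_tool_cam" (4x4, takes a point from camera to tool coordinates, whose origin is the TCP and whose axes are the flange's). Camera axes: x right, y down, z forward; pixel columns grow to the right and rows downward; lengths in m; the calibration is good to about 2 mm. A picture is of the moment at which its call begins: read the wrist's pose just before it. calibration takes no time and is no camera call.
- ticket.job_done(): hands the job in, once; it reports no verdict.
Trained networks look in the newest picture that a camera, given by its name, has taken for a name from the list of things; names that differ only in an ending like _2 or _b are one class to them, and where a whole thing is asked for, a point or a joint stands for the part that bears it (a point fixed in the world has none). Each returns a list of dicts, best first, with "score" (0 to 1); they miss things now and then, are a little off and sometimes report something else, mostly with a low value. They report only what shows in the picture. A call takes as long as a camera call. They do not tell look-alikes from the thing itself.
- nets.outline_of(camera, query): "region" (480x640 bool, what is visible of it) and "box" ([left, top, right, bottom] in pixels, round what is visible of it).
The state is a dict: "t": time; "q": joint angles; "dq": joint speeds; "effort": joint torques, N m; "ee_pos": TCP position; "tcp_rot": TCP orientation; "ft_force": force on the tool from outside, world axes, zero at the start; "torque": the same for the moment, N m; "width": opening from 0.0 (shut) to 1.0 (fully open).
Only numpy, scipy, OpenCV 4.12 (cv2) and the standard library are available. Lean on these libraries where they do the work, as an engineer would, in place of code of your own. Each camera call takes 0.05 s, during which the arm holds its last target.

## Working session

There is one attempt and no reset: what is moved stays moved. The work goes in short steps, Python scripts to look and compute and a tool call to move; the robot and the scene stay as the last step left them, time stands still between calls to the robot, and variables do not carry over. Pictures are saved under pics/ and viewed, and the job is handed in when it is done.

Besides the shell and the picture viewer there is one more tool, called after "Emit:" as name(argument=value, ...) on one line, values as JSON. carry_out: Moves the arm, as the interface text tells. Its arguments: {"type":"object","properties":{"moves":{"type":"array","items":{"type":"array","items":{"type":"number"}}},"hand":{"type":"number"},"force":{"type":"number"}},"required":["moves"]}

```bash
mkdir -p pics; python3 - <<'E'
from plant import robot, vision
import cv2, numpy as np
print(robot.sense(), robot.hold_point_z)
for n in ("scene","top","wrist"):
    im=vision.grab_frame(n); cv2.imwrite(f"pics/{n}0.png",im[:,:,::-1])
    c=vision.calibration(n); print(n,{k:np.round(v,4).tolist() for k,v in c.items()})
E
```

```text
{'t': 0.0, 'q': array([-1.25118261,  0.53714328, -0.00447332,  1.5388676 ,  0.00260242,
        1.0673343 , -0.07118649]), 'dq': array([ 0.00104066, -0.00106267, -0.00120918,  0.00056201, -0.00236991,
       -0.00058541,  0.00036261]), 'effort': array([-8.13225779e-04, -5.70983613e+01,  9.90505591e-01, -2.51599538e+01,
       -5.62755531e-02,  1.80816388e-02,  1.51242057e-04]), 'ee_pos': array([0.24434348, 0.60157481, 0.19845581]), 'tcp_rot': array([ 1.91655423e-01,  9.81461887e-01, -8.66181850e-04, -1.11754354e-04]), 'ft_force': array([-0.33735761, -0.02863812,  0.07133242]), 'torque': array([ 0.00415576,  0.00302127, -0.03139703]), 'width': 1.0021776321451321} 0.0187
scene {'intrinsics': [[484.145, 0.0, 317.1556], [0.0, 484.145, 239.606], [0.0, 0.0, 1.0]], 'T': [[0.822, 0.3101, -0.4776, 1.0708], [0.5692, -0.4237, 0.7046, -0.7724], [0.0162, -0.8511, -0.5248, 0.6361], [0.0, 0.0, 0.0, 1.0]]}
top {'intrinsics': [[603.7468, 0.0, 313.6816], [0.0, 603.7468, 247.1889], [0.0, 0.0, 1.0]], 'T': [[-0.0688, -0.9729, 0.2209, 0.3002], [-0.9976, 0.066, -0.02, -0.0328], [0.0049, -0.2218, -0.9751, 1.3158], [0.0, 0.0, 0.0, 1.0]]}
wrist {'intrinsics': [[376.6867, 0.0, 321.6783], [0.0, 376.6867, 241.095], [0.0, 0.0, 1.0]], 'T_tool_cam': [[-0.0009, -0.9562, -0.2926, 0.0759], [1.0, -0.001, 0.0001, 0.0003], [-0.0004, -0.2926, 0.9562, -0.1864], [0.0, 0.0, 0.0, 1.0]]}
```

View pics/scene0.png

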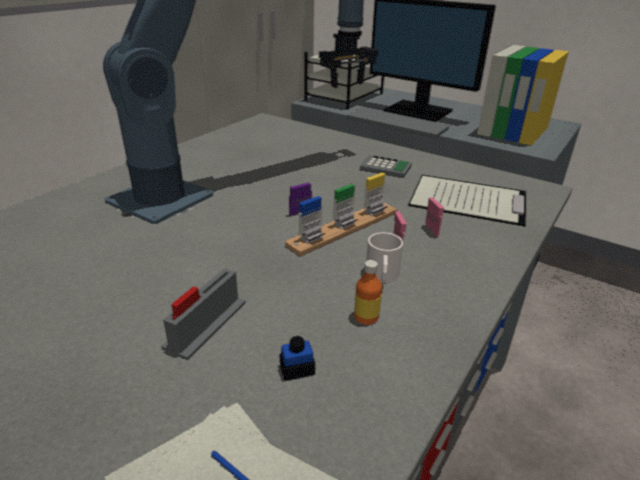

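View pics/top0.png

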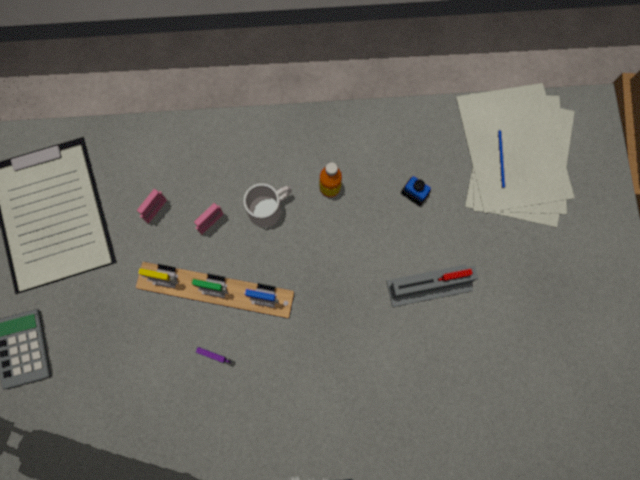

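View pics/wrist0.png

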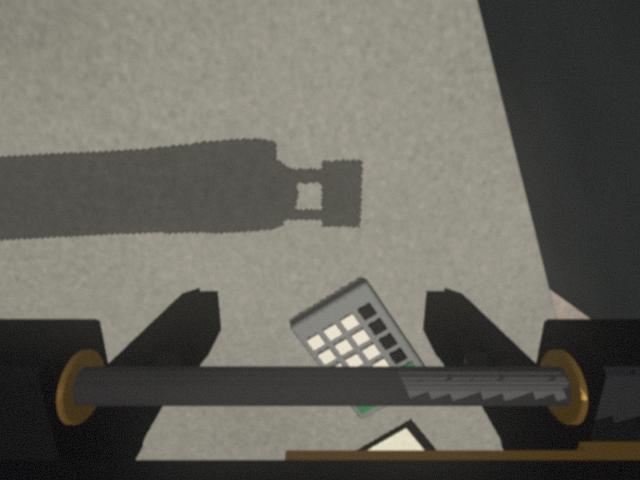

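The scene view shows the rail in the middle with its blue, green and yellow cards at about (311,218), (345,205) and (375,194). The rack with the red tag is at (200,310). The pink and purple look-alikes stand off the rail. In the top view the bars are at (153,273), (208,285) and (262,295), the tag is at (457,275), and the empty slot is at (416,284).

```bash
cat > h.py <<'E'
import numpy as np, cv2
from scipy.spatial.transform import Rotation as R
from plant import robot, vision, nets
def ray(n,uv,T=None):
    c=vision.calibration(n); T=c["T"] if T is None else T
    d=np.linalg.inv(c["intrinsics"])@np.array([uv[0],uv[1],1.])
    return T[:3,3],T[:3,:3]@d
def onz(n,uv,z,T=None):
    o,d=ray(n,uv,T); return o+d*(z-o[2])/d[2]
def proj(n,P,T=None):
    c=vision.calibration(n); T=c["T"] if T is None else T
    p=(np.atleast_2d(P)-T[:3,3])@T[:3,:3]; q=p@np.array(c["intrinsics"]).T
    return q[:,:2]/q[:,2:]
def wristT(s):
    T=np.eye(4);T[:3,:3]=R.from_quat(s["tcp_rot"]).as_matrix();T[:3,3]=s["ee_pos"]
    return T@vision.calibration("wrist")["T_tool_cam"]
E
python3 - <<'E'
from h import *
im=vision.grab_frame("top"); vision.grab_frame("scene")
for q in ["card_yellow_mid","card_blue_mid","card_green_mid","tag_mid","rail","rack","drink_mid","mug_mid","stamp_mid"]:
  for cam in("top","scene"):
    for d in nets.outline_of(cam,q)[:4]:
        m=d["region"]; 
        if m.sum()==0: continue
        r=cv2.minAreaRect(np.argwhere(m)[:,::-1].astype(np.float32))
        print(q,cam,round(d["score"],2),np.round(d["box"]).tolist(),np.round(r[0],1),np.round(r[1],1),round(r[2],1))
        if cam=="top" and q in("rail","rack"):
            b=cv2.boxPoints(r); print([np.round(onz("top",p,.016 if q=="rail" else 0.0)[:2],4).tolist() for p in b])
print(robot.sense()["t"])
big=cv2.resize(im[240:330,120:320],None,fx=4,fy=4,interpolation=cv2.INTER_CUBIC); cv2.imwrite("pics/b1.png",big[:,:,::-1])
big=cv2.resize(im[240:330,370:500],None,fx=6,fy=6,interpolation=cv2.INTER_CUBIC); cv2.imwrite("pics/b2.png",big[:,:,::-1])
E
```

```text
card_yellow_mid top 0.85 [140.0, 189.0, 168.0, 227.0] [150.5 205.9] [18.3 33.3] 38.7
card_yellow_mid top 0.8 [140.0, 268.0, 177.0, 284.0] [157.2 275.4] [39.4  9. ] 10.9
card_yellow_mid scene 0.72 [428.0, 199.0, 444.0, 238.0] [434.  216.4] [16.  36.2] 8.1
card_yellow_mid scene 0.64 [165.0, 267.0, 249.0, 359.0] [202.4 314.1] [ 45.8 103.9] 47.0
card_yellow_mid scene 0.62 [366.0, 176.0, 388.0, 207.0] [374.5 190. ] [32. 19.] 90.0
card_blue_mid top 0.71 [242.0, 289.0, 277.0, 301.0] [260.7 295.2] [34.4  8.6] 9.8
card_blue_mid scene 0.63 [297.0, 196.0, 327.0, 232.0] [310.5 215. ] [36. 25.] 90.0
card_blue_mid scene 0.56 [161.0, 267.0, 246.0, 356.0] [202.  313.7] [ 46.2 106.7] 46.4
card_green_mid top 0.81 [195.0, 202.0, 223.0, 235.0] [208. 218.] [15.6 33.9] 45.0
card_green_mid top 0.73 [191.0, 278.0, 227.0, 294.0] [209.2 285.2] [37.3 10.2] 9.5
card_green_mid top 0.45 [195.0, 349.0, 229.0, 362.0] [211.4 355.3] [31.3  6.4] 19.4
card_green_mid scene 0.97 [332.0, 184.0, 355.0, 220.0] [343.5 201. ] [21.6 36.9] 3.2
card_green_mid scene 0.66 [391.0, 210.0, 408.0, 242.0] [400.  226.5] [31. 12.] 90.0
c
[... 867 characters left out ...]
e 0.81 [164.0, 269.0, 246.0, 358.0] [202.1 313.7] [ 45.5 103.9] 46.0
drink_mid top 0.76 [317.0, 165.0, 342.0, 198.0] [329.5 180. ] [34. 23.] 90.0
drink_mid top 0.64 [391.0, 263.0, 478.0, 307.0] [432.2 284.8] [27.8 89.4] 78.7
drink_mid scene 0.98 [354.0, 258.0, 384.0, 323.0] [368.6 292.3] [26.2 63.4] 4.8
mug_mid top 0.97 [244.0, 183.0, 294.0, 227.0] [263.1 202.7] [39.4 46.2] 21.8
mug_mid scene 0.75 [369.0, 234.0, 402.0, 285.0] [384.5 257.5] [49. 33.] 90.0
mug_mid scene 0.23 [332.0, 185.0, 354.0, 218.0] [343.5 201.5] [35. 21.] 90.0
stamp_mid top 0.63 [400.0, 174.0, 434.0, 205.0] [416.  190.2] [25.2 24.1] 33.7
stamp_mid scene 0.63 [280.0, 334.0, 315.0, 385.0] [296.6 356.4] [41.1 33.8] 79.7
1.15
```

View pics/b1.png

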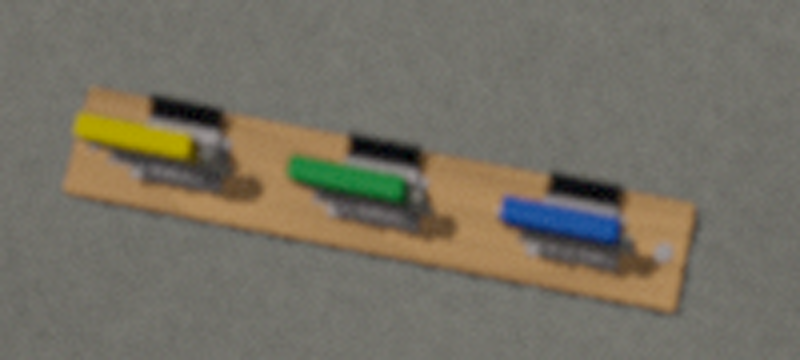

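View pics/b2.png

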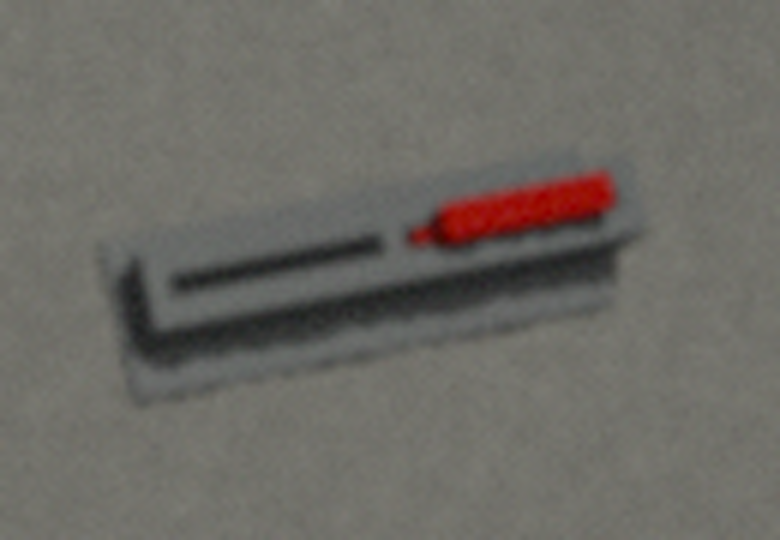

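```bash
cat > fit.py <<'E'
from h import *
from scipy.optimize import minimize
def boxpts(x,y,yaw,z0,z1,lx,ly):
    c,s=np.cos(yaw),np.sin(yaw)
    return np.array([[x+c*a*lx/2-s*b*ly/2,y+s*a*lx/2+c*b*ly/2,z] for a in(-1,1) for b in(-1,1) for z in(z0,z1)])
S=4
def sil(n,P,roi,T=None):
    x0,y0,x1,y1=roi
    m=np.zeros(((y1-y0)*S,(x1-x0)*S),np.uint8)
    q=((proj(n,P,T)-[x0,y0]+0.5)*S-0.5)
    cv2.fillConvexPoly(m,cv2.convexHull((q*16).round().astype(np.int32)),1,shift=4)
    return m
def masks(im,kind):
    hsv=cv2.cvtColor(im,cv2.COLOR_RGB2HSV); h,s,v=[hsv[...,i].astype(int) for i in range(3)]
    if kind=="yellow": return (h>20)&(h<35)&(s>150)&(v>70)
    if kind=="green": return (h>50)&(h<80)&(s>110)&(v>40)
    if kind=="blue": return (h>100)&(h<125)&(s>130)&(v>60)
    if kind=="red": return ((h<6)|(h>174))&(s>150)&(v>70)
def fit(obs,x0,z0,z1,lx,ly):
    # obs: list (cam,mask float img roi-upsampled, roi, T)
    def cost(p):
        t=0
        for n,m,roi,T in obs:
            q=sil(n,boxpts(p[0],p[1],p[2],z0,z1,lx,ly),roi,T)
            t+=1-(q&m).sum()/max(1,(q|m).sum())
        return t
    best=None
    for d in (.006,.003,.0015):
        r=minimize(cost,x0,method="Nelder-Mead",options=dict(initial_simplex=[x0,x0+[d,0,0],x0+[0,d,0],x0+[0,0,.1*d/.006]],xatol=1e-5,fatol=1e-5)); x0=r.x
    return r.x,r.fun
def up(im,kind,roi):
    x0,y0,x1,y1=roi
    return masks(cv2.resize(im[y0:y1,x0:x1],None,fx=S,fy=S,interpolation=cv2.INTER_CUBIC),kind).astype(np.uint8)
E
cat > a.py <<'E'
from fit import *
top=cv2.imread("pics/top0.png")[:,:,::-1].copy(); sc=cv2.imread("pics/scene0.png")[:,:,::-1].copy()
def roi(u,v,w): return (int(u)-w,int(v)-w,int(u)+w,int(v)+w)
for k,ut,us,z in [("yellow",(153,273),(375,181),.118),("green",(208,285),(345,192),.118),("blue",(262,295),(311,204),.118),("red",(457,275),(185,302),.101)]:
    rt=roi(*ut,26); rs=roi(*us,18)
    x0=np.array([*onz("top",ut,z)[:2],-.258 if k!="red" else .17])
    ob=[("top",up(top,k,rt),rt,None),("scene",up(sc,k,rs),rs,None)]
    for o in ([ob[0]],[ob[1]],ob):
        x,f=fit(o,x0,z-.026,z,.013,.060); print(k,np.round(x,4),round(f,3))
E
python3 a.py
```

```text
yellow [ 0.5409  0.2715 -0.3219] 0.171
yellow [ 0.5423  0.2724 -0.0812] 0.128
yellow [ 0.5417  0.2726 -0.2389] 0.412
green [ 0.5119  0.1642 -0.3613] 0.278
green [ 0.5145  0.1642 -0.0577] 0.156
green [ 0.5127  0.1633 -0.2592] 0.53
blue [ 0.4829  0.0583 -0.3264] 0.283
blue [ 0.485   0.0579 -0.1198] 0.135Traceback (most recent call last):
  File "a.py", line 9, in <module>
    x,f=fit(o,x0,z-.026,z,.013,.060); print(k,np.round(x,4),round(f,3))
        ~~~^^^^^^^^^^^^^^^^^^^^^^^^^
  File "fit.py", line 29, in fit
    r=minimize(cost,x0,method="Nelder-Mead",options=dict(initial_simplex=[x0,x0+[d,0,0],x0+[0,d,0],x0+[0,0,.1*d/.006]],xatol=1e-5,fatol=1e-5)); x0=r.x
    res = _minimize_neldermead(fun, x0, args, callback, bounds=bounds,
                               **options)
    fxr = func(xr)
    fx = function(np.copy(x), *(wrapper_args + args))
  File "fit.py", line 24, in cost
    q=sil(n,boxpts(p[0],p[1],p[2],z0,z1,lx,ly),roi,T)
  File "fit.py", line 10, in sil
    q=((proj(n,P,T)-[x0,y0]+0.5)*S-0.5)
        ~~~~^^^^^^^
  File "h.py", line 11, in proj
    c=vision.calibration(n); T=c["T"] if T is None else T
ValueError: time passes only in moves, steps and waits
```

```bash
cat > cal.py <<'E'
from plant import vision; import pickle
pickle.dump({n:vision.calibration(n) for n in("scene","top","wrist")},open("cal.pkl","wb"))
E
python3 cal.py
sed -i 's/vision.calibration(\(n\|"wrist"\))/CAL[\1]/g; 1a import pickle; CAL=pickle.load(open("cal.pkl","rb"))' h.py
cat >> h.py <<'E'
def goal(pos,ya,s=None):
    """TCP pos, world angle of tool y (rad), tool down -> delta in tool axes mm, rotvec"""
    s=s or robot.sense(); R0=R.from_quat(s["tcp_rot"])
    y=np.array([np.cos(ya),np.sin(ya),0]); z=np.array([0,0,-1.]); x=np.cross(y,z)
    R1=R.from_matrix(np.stack([x,y,z],1))
    d=R0.inv().apply(np.array(pos)-s["ee_pos"])*1000
    w=(R0.inv()*R1).as_rotvec()
    return np.round(d,2),np.round(w,4)
E
cat h.py | head -12
sed -i 's/.258 if/.265 if/' a.py; python3 a.py | tail -6
python3 -c "
from h import *
print(goal([.4995,.105,.24],-.265))"
```

```text
import numpy as np, cv2
import pickle; CAL=pickle.load(open("cal.pkl","rb"))
from scipy.spatial.transform import Rotation as R
from plant import robot, vision, nets
def ray(n,uv,T=None):
    c=CAL[n]; T=c["T"] if T is None else T
    d=np.linalg.inv(c["intrinsics"])@np.array([uv[0],uv[1],1.])
    return T[:3,3],T[:3,:3]@d
def onz(n,uv,z,T=None):
    o,d=ray(n,uv,T); return o+d*(z-o[2])/d[2]
def proj(n,P,T=None):
    c=CAL[n]; T=c["T"] if T is None else T
blue [ 0.4832  0.0582 -0.3267] 0.282
blue [ 0.4849  0.0584 -0.1121] 0.133
blue [ 0.484   0.0587 -0.2053] 0.465
red [ 0.4998 -0.3464  0.1766] 0.227
red [ 0.5009 -0.3451  0.26  ] 0.187
red [ 0.5    -0.3463  0.1891] 0.443
(array([-423.24, -364.75,  -40.66]), array([0.    , 0.    , 1.4501]))
```

Emit:
carry_out(moves=[[-45,-38,-40,0,0,0.15],[-85,-75,-40,0,0,0.3],[-127,-110,-40,0,0,0.44],[-170,-147,-40,0,0,0.58],[-212,-183,-40,0,0,0.73],[-255,-220,-40,0,0,0.88],[-297,-256,-40,0,0,1.02],[-340,-293,-40,0,0,1.16]], hand=40, force=8)

```text
t: 1.95
ee_pos: [0.4234, 0.2528, 0.2397]
tcp_rot: [0.7, 0.714, 0.0, -0.0]
ft_force: [1.5, -0.3, -0.4]
width: 0.453
```

```bash
python3 -c "
from h import *
s=robot.sense();print(s['t'],s['ee_pos'],s['width'],goal([.4995,.105,.24],-.265))"
```

```text
1.95 [0.42339656 0.25284501 0.2396662 ] 0.45262623216243 (array([-149.3 ,   73.21,   -0.41]), array([ 0.0005, -0.0009,  0.2845]))
```

Emit:
carry_out(moves=[[-45,20,0,0,0,0.1],[-90,42,0,0,0,0.19],[-120,58,0,0,0,0.25],[-149,73,0,0,0,0.285],[-149,73,0,0,0,0.285],[-149,73,0,0,0,0.285],[-149,73,0,0,0,0.285],[-149,73,0,0,0,0.285]])

```text
t: 2.75
ee_pos: [0.4989, 0.1089, 0.2392]
tcp_rot: [0.792, 0.611, 0.0, -0.0]
ft_force: [0.8, 0.2, -0.3]
width: 0.452
```

```bash
python3 -c "
from h import *
s=robot.sense();print(s['t'],s['ee_pos'],s['width'],s['ft_force'],goal([.4995,.105,.24],-.265))
im=vision.grab_frame('wrist'); cv2.imwrite('pics/w1.png',im[:,:,::-1]); pickle.dump(s,open('s1.pkl','wb'))"
```

```text
2.75 [0.49887605 0.1089384  0.23922547] 0.45155635146004086 [ 0.75110652  0.23119022 -0.31793039] (array([-3.65,  1.61, -0.78]), array([-0.0005, -0.0004,  0.0077]))
```

View pics/w1.png

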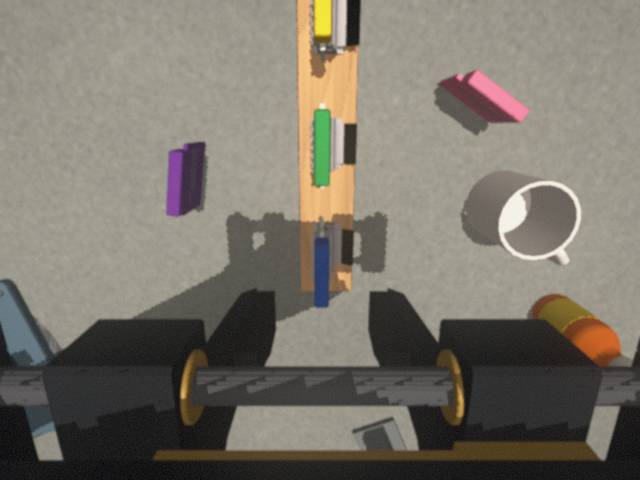

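The wrist view shows all three clipped bars in a column: yellow at (323,18), green at (322,147) and blue at (321,270). The pink and purple look-alikes are clear to the sides.

```bash
cat > b.py <<'E'
from fit import *
im=cv2.imread("pics/w1.png")[:,:,::-1].copy(); s=pickle.load(open("s1.pkl","rb")); T=wristT(s)
for k,roi,x0 in [("yellow",(295,0,350,60),(.541,.272)),("green",(295,90,350,200),(.5125,.1635)),("blue",(295,215,350,320),(.484,.0585))]:
    m=up(im,k,roi); 
    if k=="blue": 
        hsv=cv2.cvtColor(cv2.resize(im[roi[1]:roi[3],roi[0]:roi[2]],None,fx=S,fy=S,interpolation=cv2.INTER_CUBIC),cv2.COLOR_RGB2HSV); m=((hsv[...,0]>100)&(hsv[...,0]<130)&(hsv[...,1]>110)&(hsv[...,2]>40)).astype(np.uint8)
    x,f=fit([("wrist",m,roi,T)],np.array([*x0,-.265]),.092,.118,.013,.06); print(k,np.round(x,4),round(f,3))
from h import onz
for uv in [(298,160),(357,160),(302,290),(351,290),(300,60),(359,60)]: print(uv,np.round(onz("wrist",uv,.016,T),4))
E
python3 b.py
```

```text
yellow [ 0.5437  0.2734 -0.2898] 0.073
green [ 0.5144  0.165  -0.2643] 0.157
blue [ 0.4849  0.0564 -0.2258] 0.267
(298, 160) [0.4852 0.1551 0.016 ]
(357, 160) [0.5461 0.139  0.016 ]
(302, 290) [0.4486 0.0086 0.016 ]
(351, 290) [ 0.5047 -0.0062  0.016 ]
(300, 60) [0.5137 0.2482 0.016 ]
(359, 60) [0.5703 0.2333 0.016 ]
```

```bash
python3 -c "
from h import *
print(goal([.5144,.165,.128],-.265))"
```

```text
(array([ 58.3 ,   0.66, 111.26]), array([-0.0004, -0.0003,  0.0075]))
```

Emit:
carry_out(moves=[[30,0,30,0,0,0.007],[55,0.5,70,0,0,0.007],[58.3,0.7,100,0,0,0.007],[58.3,0.7,111,0,0,0.007],[58.3,0.7,111,0,0,0.007],[58.3,0.7,111,0,0,0.007],[58.3,0.7,111,0,0,0.007],[58.3,0.7,111,0,0,0.007]])

```text
t: 3.6
ee_pos: [0.516, 0.1636, 0.1297]
tcp_rot: [0.795, 0.606, 0.001, 0.0]
ft_force: [-1.3, 0.2, 0.8]
width: 0.452
```

```bash
cat > look.py <<'E'
from h import *
import sys
s=robot.sense();print(s['t'],s['ee_pos'].round(4),s['width'],s['ft_force'].round(2))
im=vision.grab_frame('wrist'); cv2.imwrite(f'pics/{sys.argv[1]}.png',im[:,:,::-1]); pickle.dump(s,open(f'{sys.argv[1]}.pkl','wb'))
E
python3 look.py w2
```

```text
3.6 [0.516  0.1636 0.1297] 0.452339068170129 [-1.26  0.17  0.8 ]
```

View pics/w2.png

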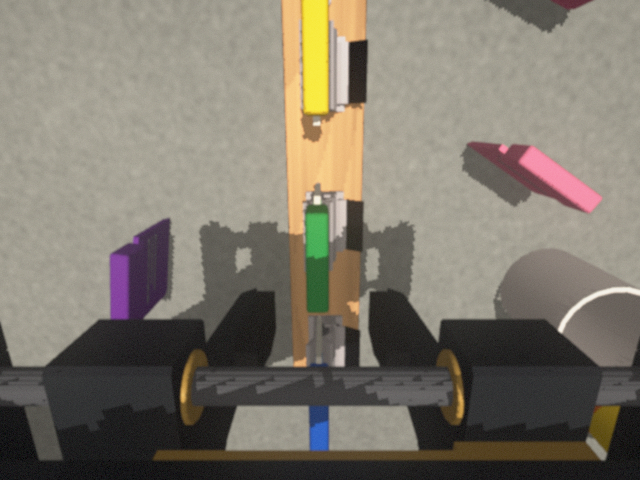

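The wrist view shows the green bar between the open fingers, at u 306–329 and v 205–312. The finger mid-line is at u≈322, so the bar is about 2 mm towards tool −y. I'll fit it to correct that.

```bash
cat > barfit.py <<'E'
from fit import *
import sys
def run(name,k,roi,x0,z1,shadow=False):
    im=cv2.imread(f"pics/{name}.png")[:,:,::-1].copy(); s=pickle.load(open(f"{name}.pkl","rb")); T=wristT(s)
    m=up(im,k,roi)
    x,f=fit([("wrist",m,roi,T)],np.array(x0),z1-.026,z1,.013,.06); print(k,np.round(x,4),round(f,3)); return x
E
python3 -c "
from barfit import *
x=run('w2','green',(290,190,350,325),(.5144,.165,-.265),.118)
x=run('w2','yellow',(285,0,345,125),(.543,.272,-.265),.118)
s=robot.sense();print(s['ee_pos'])
print(goal([.5144,.165,.0965],-.265))"
```

```text
green [ 0.513   0.1626 -0.2638] 0.188
yellow [ 0.543   0.2727 -0.2632] 0.055
[0.51583227 0.16367404 0.12947656]
(array([ 0.85, -1.78, 32.98]), array([ 0.0015, -0.0015, -0.0024]))
```

Emit:
carry_out(moves=[[0,-2.4,5,0,0,0],[0,-2.4,15,0,0,0],[0,-2.4,25,0,0,0],[0,-2.4,33,0,0,0],[0,-2.4,33,0,0,0],[0,-2.4,33,0,0,0],[0,-2.4,33,0,0,0],[0,-2.4,33,0,0,0]])

```text
t: 4.45
ee_pos: [0.5131, 0.1644, 0.0957]
tcp_rot: [0.795, 0.607, 0.0, 0.0]
ft_force: [-0.0, 0.4, 0.7]
width: 0.456
```

```bash
python3 look.py w3; python3 -c "
from h import *
print(robot.sense()['ee_pos'],goal([.5133,.1635,.0965],-.265))"
```

```text
4.45 [0.5131 0.1644 0.0957] 0.45575673545623324 [-0.02  0.45  0.7 ]
[0.5130594  0.16435357 0.09560914] (array([-0.76,  0.46, -0.89]), array([ 0.0005, -0.0004, -0.002 ]))
```

View pics/w3.png

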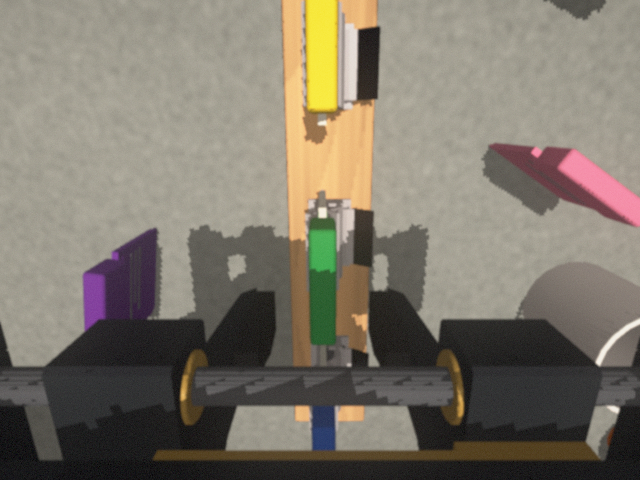

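The green bar is now centred at u≈322 between the fingers, so I'll close gently.

Emit:
carry_out(moves=[[0,0,0,0,0,0],[0,0,0,0,0,0],[0,0,0,0,0,0],[0,0,0,0,0,0],[0,0,0,0,0,0],[0,0,0,0,0,0],[0,0,0,0,0,0],[0,0,0,0,0,0]], hand=5, force=10)

```text
t: 5.3
ee_pos: [0.5128, 0.1643, 0.0953]
tcp_rot: [0.795, 0.607, -0.0, 0.0]
ft_force: [-0.3, -1.3, -0.8]
width: 0.053
```

```bash
python3 look.py w4; python3 - <<'E'
from plant import vision
import cv2
im=vision.grab_frame("scene"); cv2.imwrite("pics/s4.png",cv2.resize(im[120:280,250:450],None,fx=4,fy=4,interpolation=cv2.INTER_CUBIC)[:600,:,::-1])
E
```

```text
5.3 [0.5128 0.1643 0.0953] 0.053256300025583826 [-0.25 -1.32 -0.79]
```

View pics/w4.png

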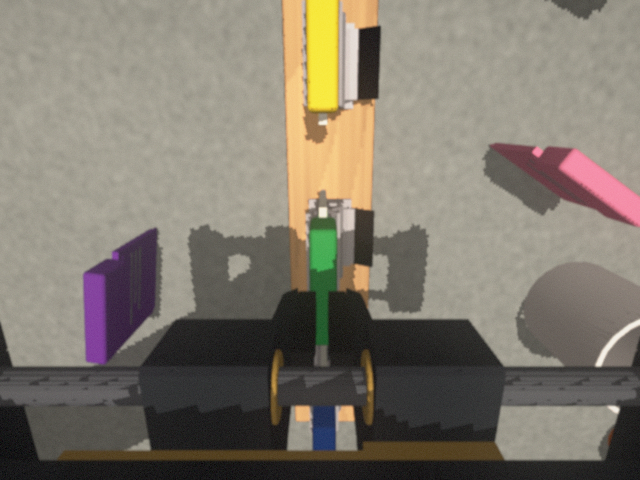

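View pics/s4.png

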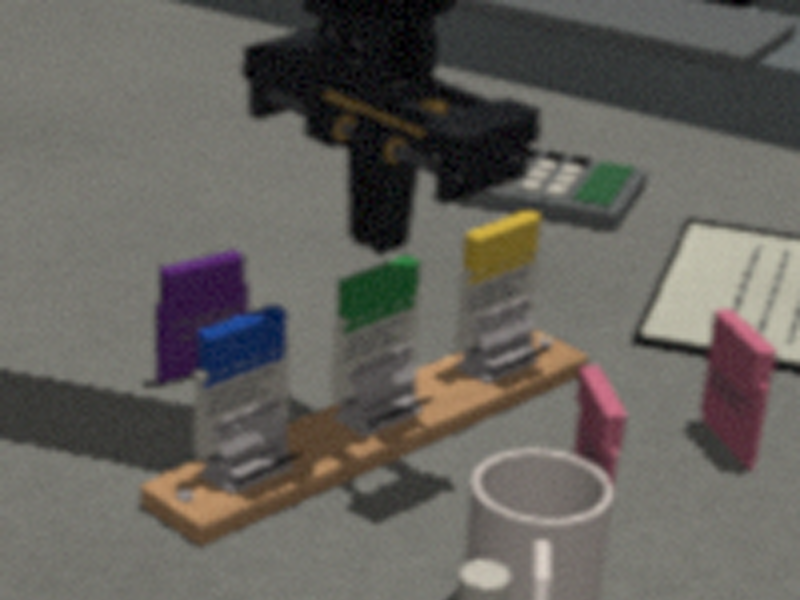

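```bash
python3 - <<'E'
from h import *
s=robot.sense(); print(s["q"].round(4), s['ee_pos'])
for P in [(.5128,.1643,.0953),(.5128,.1643,.118),(.5128,.1643,.13)]: print(P,proj("scene",P),(proj("scene",P)-[250,120])*4)
T=wristT(s); 
print(proj("wrist",[s['ee_pos'],s['ee_pos']+[0,0,.0187]],T))
E
```

```text
[-0.7003  0.5173  0.3979  1.9347 -0.2866  0.7446 -0.4035] [0.5128042  0.16426839 0.09529365]
(0.5128, 0.1643, 0.0953) [[343.44966638 195.76448746]] [[373.79866551 303.05794982]]
(0.5128, 0.1643, 0.118) [[343.85929496 187.52399158]] [[375.43717983 270.09596634]]
(0.5128, 0.1643, 0.13) [[344.07914627 183.10124397]] [[376.31658508 252.40497588]]
[[321.08192639 275.04006203]
 [321.04042174 289.6490668 ]]
```

```bash
python3 - <<'E'
from h import *
for z in (0.198,.22,.24,.26): print(z,proj("scene",(.2443,.6016,z)))
a=cv2.imread("pics/scene0.png"); cv2.imwrite("pics/s0c.png",cv2.resize(a[20:110,300:400],None,fx=6,fy=6,interpolation=cv2.INTER_CUBIC))
im=vision.grab_frame("scene"); c=cv2.resize(im[130:230,290:400],None,fx=6,fy=6,interpolation=cv2.INTER_CUBIC)
for z in (.0953,.118,.13):
    p=(proj("scene",(.5128,.1643,z))[0]-[290,130]+.5)*6; cv2.circle(c,tuple(int(v) for v in p),3,(255,0,255),-1)
cv2.imwrite("pics/s4c.png",c[:,:,::-1])
E
```

```text
0.198 [[346.20966389  98.10652541]]
0.22 [[346.53069416  91.34073855]]
0.24 [[346.82663478  85.10372162]]
0.26 [[347.12655666  78.78279882]]
```

View pics/s0c.png

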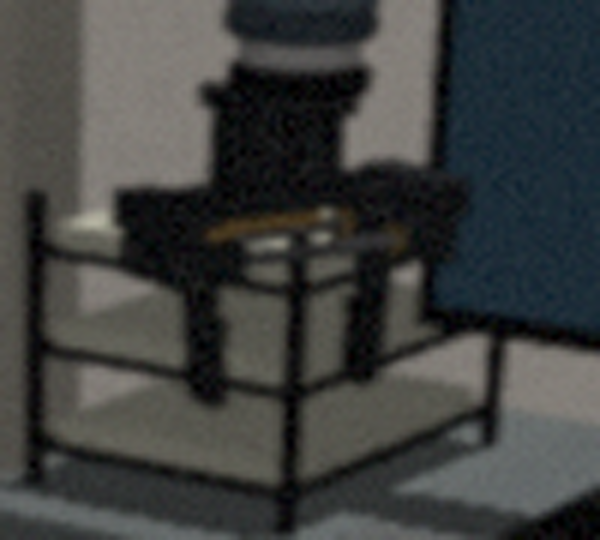

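View pics/s4c.png

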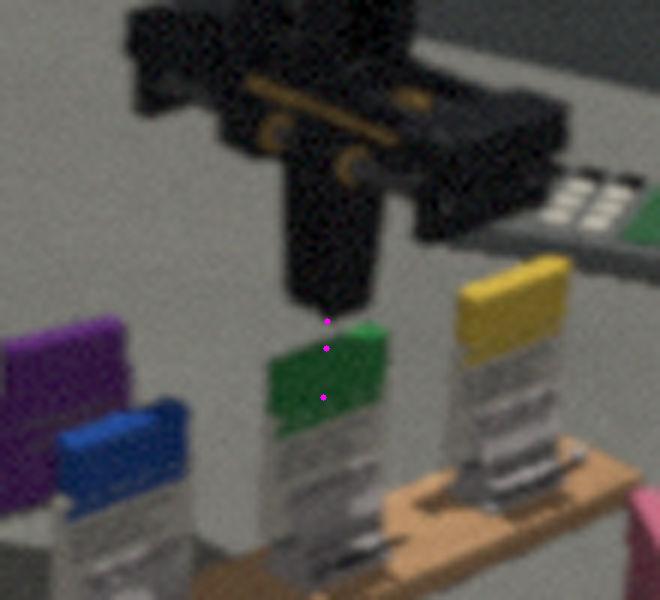

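Both the empty closure (width 0.05) and the scene picture show the real fingertips about 35–40 mm above the reported TCP. The tips are at crop v≈310, above the green bar, so z≈0.13 rather than 0.095. The stated tool length doesn't match the gripper. I'll measure it by lightly touching the closed tips on the green bar's top, which is known to be at 118 mm.

Emit:
carry_out(moves=[[0,0,2,0,0,0],[0,0,4,0,0,0],[0,0,6,0,0,0],[0,0,8,0,0,0],[0,0,8,0,0,0],[0,0,8,0,0,0],[0,0,8,0,0,0],[0,0,8,0,0,0]])

```text
t: 6.25
ee_pos: [0.5129, 0.1643, 0.0874]
tcp_rot: [0.795, 0.607, 0.0, 0.0]
ft_force: [-0.2, 0.7, -1.0]
width: 0.058
```

Emit:
carry_out(moves=[[0,0,0.5,0,0,0],[0,0,1,0,0,0],[0,0,1.5,0,0,0],[0,0,2,0,0,0],[0,0,2.5,0,0,0],[0,0,3,0,0,0],[0,0,3,0,0,0],[0,0,3,0,0,0]])

```text
t: 7.05
ee_pos: [0.5128, 0.1642, 0.0843]
tcp_rot: [0.795, 0.607, -0.0, 0.0]
ft_force: [-0.7, -0.1, -0.4]
width: 0.055
```

Emit:
carry_out(moves=[[0,0,0.5,0,0,0],[0,0,1,0,0,0],[0,0,1.5,0,0,0],[0,0,2,0,0,0],[0,0,2,0,0,0],[0,0,2,0,0,0],[0,0,2,0,0,0],[0,0,2,0,0,0]])

```text
t: 7.85
ee_pos: [0.5128, 0.1643, 0.0823]
tcp_rot: [0.795, 0.607, 0.0, 0.0]
ft_force: [0.1, 0.1, 0.6]
width: 0.058
```

```bash
python3 look.py w5; python3 - <<'E'
from h import *
im=vision.grab_frame("scene"); c=cv2.resize(im[130:230,290:400],None,fx=6,fy=6,interpolation=cv2.INTER_CUBIC)
cv2.imwrite("pics/s5c.png",c[:,:,::-1])
print(robot.sense()["ft_force"])
E
```

```text
7.85 [0.5128 0.1643 0.0823] 0.057564317260412876 [0.06 0.11 0.6 ]
[-0.84547311  0.23343488  0.05805374]
```

View pics/s5c.png

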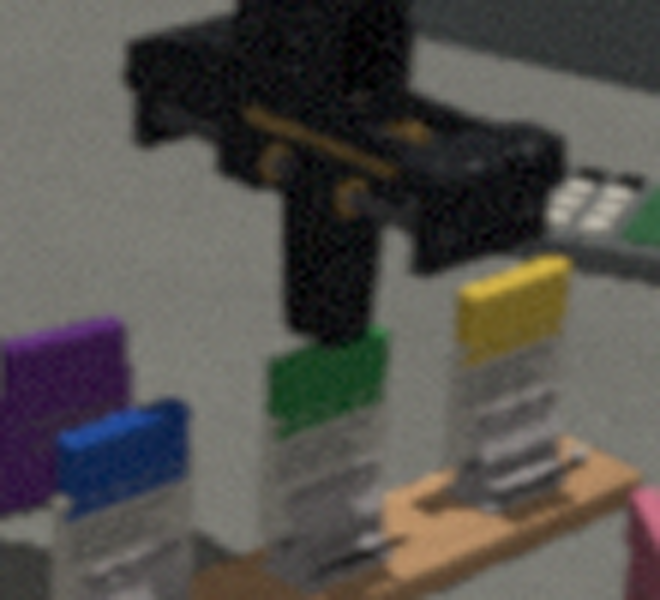

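Tips at crop v≈342 now look right at the bar's top edge, with no contact force yet. I'll go on in small steps.

Emit:
carry_out(moves=[[0,0,0.5,0,0,0],[0,0,1,0,0,0],[0,0,1.5,0,0,0],[0,0,2,0,0,0],[0,0,2,0,0,0],[0,0,2,0,0,0],[0,0,2,0,0,0],[0,0,2,0,0,0]])

```text
t: 8.75
ee_pos: [0.5128, 0.1642, 0.0803]
tcp_rot: [0.795, 0.607, 0.0, 0.0]
ft_force: [-0.2, 0.9, 0.1]
width: 0.058
```

Emit:
carry_out(moves=[[0,0,0.5,0,0,0],[0,0,1,0,0,0],[0,0,1.5,0,0,0],[0,0,2,0,0,0],[0,0,2,0,0,0],[0,0,2,0,0,0],[0,0,2,0,0,0],[0,0,2,0,0,0]])

```text
t: 9.55
ee_pos: [0.5132, 0.1643, 0.079]
tcp_rot: [0.795, 0.607, 0.0, 0.0]
ft_force: [-2.0, -0.6, 7.7]
width: 0.059
```

Contact is 7.7 N at a reported z of about 0.0795, so the true tips are 38 mm above the reported TCP. I'll back off, open, and then descend to a reported z of 0.060 (tips at 98 mm).

Emit:
carry_out(moves=[[0,0,-6,0,0,0],[0,0,-6,0,0,0],[0,0,-6,0,0,0],[0,0,-6,0,0,0],[0,0,-6,0,0,0],[0,0,0,0,0,0],[0,0,10,0,0,0],[0,0,18,0,0,0]], hand=40)

```text
t: 10.35
ee_pos: [0.5123, 0.1642, 0.0591]
tcp_rot: [0.795, 0.607, -0.0, -0.0]
ft_force: [0.7, -0.1, 0.4]
width: 0.454
```

Emit:
carry_out(moves=[[0,0,0,0,0,0],[0,0,0,0,0,0],[0,0,0,0,0,0],[0,0,0,0,0,0],[0,0,0,0,0,0],[0,0,0,0,0,0],[0,0,0,0,0,0],[0,0,0,0,0,0]], hand=8, force=10)

```text
t: 11.15
ee_pos: [0.5132, 0.1642, 0.0605]
tcp_rot: [0.795, 0.607, 0.0, 0.0]
ft_force: [1.2, -1.1, 0.4]
width: 0.144
```

Gripped at 12.7 mm, with little side force. Now the gentle pull.

Emit:
carry_out(moves=[[0,0,-0.2,0,0,0],[0,0,-0.4,0,0,0],[0,0,-0.6,0,0,0],[0,0,-0.8,0,0,0],[0,0,-0.8,0,0,0],[0,0,-0.8,0,0,0],[0,0,-0.8,0,0,0],[0,0,-0.8,0,0,0]])

```text
t: 11.95
ee_pos: [0.5124, 0.1644, 0.0608]
tcp_rot: [0.795, 0.607, -0.0, -0.0]
ft_force: [3.4, 0.6, -11.9]
width: 0.147
```

That is about 12 N with no slip, just over the wanted 10 N but below 13 N. The green clip is sound, so I'll relax and release, and use smaller steps next.

Emit:
carry_out(moves=[[0,0,0.8,0,0,0],[0,0,0.8,0,0,0],[0,0,0.8,0,0,0],[0,0,0.8,0,0,0],[0,0,0.8,0,0,0],[0,0,0.8,0,0,0],[0,0,0.8,0,0,0],[0,0,0.8,0,0,0]])

```text
t: 12.75
ee_pos: [0.5131, 0.1643, 0.0606]
tcp_rot: [0.795, 0.607, 0.0, 0.0]
ft_force: [1.4, 0.3, 1.8]
width: 0.147
```

```bash
python3 look.py w6; python3 -c "
from h import *
for n,p in (('blue',(.4840,.0565)),('yellow',(.543,.2727))): print(n,goal([*p,.12],-.265))"
```

```text
12.75 [0.5131 0.1643 0.0606] 0.14664671478993066 [1.39 0.25 1.83]
blue (array([-111.62,    0.43,  -59.45]), array([ 0.0005, -0.0003, -0.002 ]))
yellow (array([112.49,   0.29, -59.38]), array([ 0.0005, -0.0003, -0.002 ]))
```

Emit:
carry_out(moves=[[0,0,0,0,0,0],[0,0,0,0,0,0],[0,0,0,0,0,0],[0,0,-15,0,0,0],[0,0,-30,0,0,0],[-40,0,-30,0,0,0],[-80,0,-30,0,0,0],[-110,0,-30,0,0,0]], hand=40)

```text
t: 13.6
ee_pos: [0.4833, 0.056, 0.0914]
tcp_rot: [0.795, 0.606, 0.0, 0.0]
ft_force: [0.4, -0.9, 0.1]
width: 0.452
```

```bash
python3 look.py w7
```

```text
13.6 [0.4833 0.056  0.0914] 0.4517165899623223 [ 0.36 -0.93  0.07]
```

View pics/w7.png

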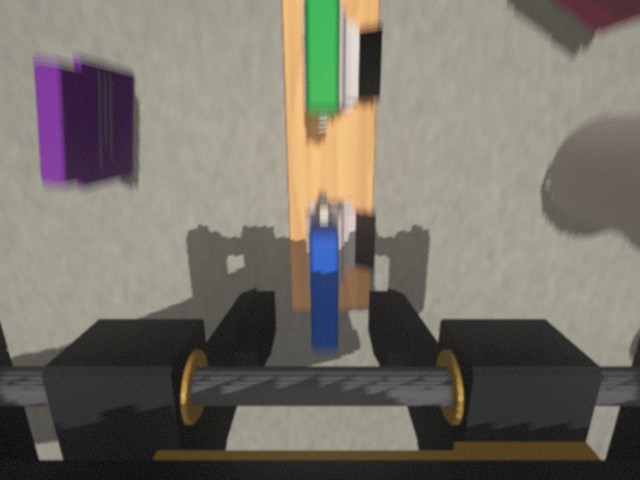

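The green card still sits home at the top. The blue bar is at u≈324, v 228–350, close to the finger mid-line.

Emit:
carry_out(moves=[[0,0.6,10,0,0,0],[0,0.6,20,0,0,0],[0,0.6,30,0,0,0],[0,0.6,30,0,0,0],[0,0.6,30,0,0,0],[0,0.6,30,0,0,0],[0,0.6,30,0,0,0],[0,0.6,30,0,0,0]])

```text
t: 14.45
ee_pos: [0.4846, 0.0581, 0.0605]
tcp_rot: [0.795, 0.607, 0.0, 0.0]
ft_force: [0.7, -0.5, 0.2]
width: 0.453
```

Emit:
carry_out(moves=[[0,0,0,0,0,0],[0,0,0,0,0,0],[0,0,0,0,0,0],[0,0,0,0,0,0],[0,0,0,0,0,0],[0,0,0,0,0,0],[0,0,0,0,0,0],[0,0,0,0,0,0]], hand=8)

```text
t: 15.25
ee_pos: [0.4847, 0.0579, 0.0604]
tcp_rot: [0.795, 0.607, 0.0, 0.0]
ft_force: [1.8, -0.8, -1.1]
width: 0.148
```

Emit:
carry_out(moves=[[0,0,-0.1,0,0,0],[0,0,-0.2,0,0,0],[0,0,-0.3,0,0,0],[0,0,-0.4,0,0,0],[0,0,-0.4,0,0,0],[0,0,-0.4,0,0,0],[0,0,-0.4,0,0,0],[0,0,-0.4,0,0,0]])

```text
t: 16.05
ee_pos: [0.4841, 0.058, 0.0605]
tcp_rot: [0.795, 0.607, -0.0, -0.0]
ft_force: [4.4, -0.6, -10.0]
width: 0.148
```

10 N with no slip, so the blue clip is sound and yellow should be the weak one. I'll relax and release.

Emit:
carry_out(moves=[[0,0,0.4,0,0,0],[0,0,0.4,0,0,0],[0,0,0.4,0,0,0],[0,0,0.4,0,0,0],[0,0,0.4,0,0,0],[0,0,0.4,0,0,0],[0,0,0.4,0,0,0],[0,0,0.4,0,0,0]])

```text
t: 16.85
ee_pos: [0.4844, 0.058, 0.0604]
tcp_rot: [0.795, 0.607, 0.0, 0.0]
ft_force: [2.0, -0.2, -0.6]
width: 0.149
```

Emit:
carry_out(moves=[[0,0,0,0,0,0],[0,0,0,0,0,0],[0,0,0,0,0,0],[0,0,-15,0,0,0],[0,0,-30,0,0,0],[40,0,-30,0,0,0],[80,0,-30,0,0,0],[120,0,-30,0,0,0]], hand=40)

```text
t: 17.65
ee_pos: [0.5161, 0.1751, 0.0906]
tcp_rot: [0.795, 0.606, 0.0, -0.0]
ft_force: [0.8, -0.5, -0.1]
width: 0.456
```

Emit:
carry_out(moves=[[40,0,0,0,0,0],[80,0,0,0,0,0],[100,0,0,0,0,0],[100,0,0,0,0,0],[100,0,0,0,0,0],[100,0,0,0,0,0],[100,0,0,0,0,0],[100,0,0,0,0,0]])

```text
t: 18.45
ee_pos: [0.5424, 0.2691, 0.0904]
tcp_rot: [0.795, 0.606, -0.0, 0.0]
ft_force: [0.0, 0.8, 0.2]
width: 0.46
```

```bash
python3 look.py w8
```

```text
18.45 [0.5424 0.2691 0.0904] 0.45963800892888745 [0.02 0.85 0.16]
```

View pics/w8.png

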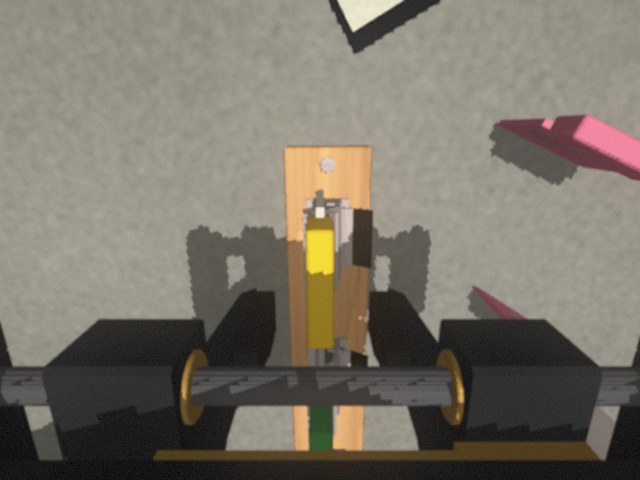

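The yellow bar is centred at u≈320, v 220–347. I'll shift −0.8 mm across and +3 mm along, then descend and grip.

Emit:
carry_out(moves=[[3,-0.8,10,0,0,0],[3,-0.8,20,0,0,0],[3,-0.8,30,0,0,0],[3,-0.8,30,0,0,0],[3,-0.8,30,0,0,0],[3,-0.8,30,0,0,0],[3,-0.8,30,0,0,0],[3,-0.8,30,0,0,0]])

```text
t: 19.3
ee_pos: [0.5427, 0.2734, 0.0607]
tcp_rot: [0.795, 0.607, 0.0, 0.0]
ft_force: [0.4, -0.5, -0.0]
width: 0.453
```

Emit:
carry_out(moves=[[0,0,0,0,0,0],[0,0,0,0,0,0],[0,0,0,0,0,0],[0,0,0,0,0,0],[0,0,0,0,0,0],[0,0,0,0,0,0],[0,0,0,0,0,0],[0,0,0,0,0,0]], hand=8, force=12)

```text
t: 20.1
ee_pos: [0.5425, 0.2733, 0.0603]
tcp_rot: [0.795, 0.607, 0.0, 0.0]
ft_force: [0.7, -0.1, -0.5]
width: 0.149
```

Emit:
carry_out(moves=[[0,0,-0.1,0,0,0],[0,0,-0.2,0,0,0],[0,0,-0.3,0,0,0],[0,0,-0.3,0,0,0],[0,0,-0.3,0,0,0],[0,0,-0.3,0,0,0],[0,0,-0.3,0,0,0],[0,0,-0.3,0,0,0]])

```text
t: 20.9
ee_pos: [0.5424, 0.2732, 0.0605]
tcp_rot: [0.795, 0.607, -0.0, 0.0]
ft_force: [2.2, -0.3, -4.0]
width: 0.145
```

Emit:
carry_out(moves=[[0,0,-0.2,0,0,0],[0,0,-0.4,0,0,0],[0,0,-0.4,0,0,0],[0,0,-0.4,0,0,0],[0,0,-0.4,0,0,0],[0,0,-0.4,0,0,0],[0,0,-0.4,0,0,0],[0,0,-0.4,0,0,0]])

```text
t: 21.7
ee_pos: [0.5424, 0.2732, 0.061]
tcp_rot: [0.795, 0.607, -0.0, 0.0]
ft_force: [1.6, -1.1, -3.2]
width: 0.144
```

The force stays at 3–4 N while it moves, so yellow slips. I'll firm the grip and lift it out straight.

Emit:
carry_out(moves=[[0,0,0,0,0,0],[0,0,0,0,0,0],[0,0,-1,0,0,0],[0,0,-2,0,0,0],[0,0,-3,0,0,0],[0,0,-4,0,0,0],[0,0,-5,0,0,0],[0,0,-5,0,0,0]], force=25)

```text
t: 22.5
ee_pos: [0.5425, 0.2734, 0.0663]
tcp_rot: [0.795, 0.607, 0.0, -0.0]
ft_force: [2.2, -1.0, -2.4]
width: 0.143
```

```bash
python3 -c "
from h import *
print(goal([.5425,.2734,.2],-.265));print(goal([.506,-.38,.2],.16))"
```

```text
(array([ 3.0000e-02,  4.0000e-02, -1.3375e+02]), array([ 0.0001, -0.0002, -0.0019]))
(array([-639.87,  137.14, -133.87]), array([ 2.000e-04, -2.000e-04, -4.269e-01]))
```

Emit:
carry_out(moves=[[0,0,-10,0,0,0],[0,0,-25,0,0,0],[0,0,-50,0,0,0],[0,0,-90,0,0,0],[0,0,-125,0,0,0],[-15,3,-134,0,0,0],[-55,12,-134,0,0,-0.03],[-100,21,-134,0,0,-0.06]])

```text
t: 23.3
ee_pos: [0.5356, 0.1714, 0.201]
tcp_rot: [0.775, 0.632, 0.001, -0.0]
ft_force: [0.6, -0.6, -0.2]
width: 0.149
```

```bash
python3 look.py w9; python3 -c "
from h import *
print(goal([.506,-.38,.2],.16))"
```

```text
23.3 [0.5356 0.1714 0.201 ] 0.14931965196050795 [ 0.56 -0.63 -0.23]
(array([-534.02,   85.32,    3.32]), array([-0.0008,  0.0043, -0.3727]))
```

View pics/w9.png

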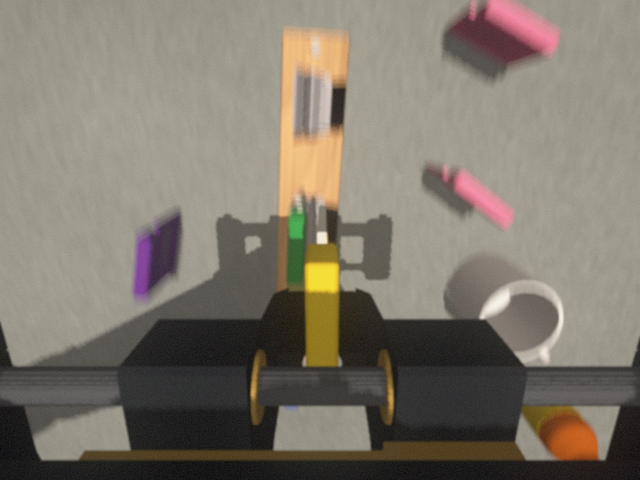

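The yellow card is in the grip and its clip is empty, at (318,105). Green and blue are still in place. On to the rack.

Emit:
carry_out(moves=[[-45,7,2,0,0,-0.03],[-95,15,3,0,0,-0.07],[-140,22,3,0,0,-0.1],[-185,30,3,0,0,-0.13],[-230,37,3,0,0,-0.16],[-280,45,3,0,0,-0.2],[-325,52,3,0,0,-0.23],[-370,59,3,0,0,-0.26]])

```text
t: 24.15
ee_pos: [0.5169, -0.2046, 0.1976]
tcp_rot: [0.688, 0.726, 0.0, -0.0]
ft_force: [1.1, -0.3, 0.5]
width: 0.146
```

```bash
python3 -c "
from h import *
print(robot.sense()['dq'].round(2),goal([.506,-.38,.2],.16))"
```

```text
[ 0.86  0.24  0.01 -0.33 -0.12  0.12  1.17] (array([-174.52,  -20.27,   -2.6 ]), array([ 1.000e-04, -1.000e-03, -1.066e-01]))
```

Emit:
carry_out(moves=[[-45,-5,0,0,0,-0.03],[-90,-10,0,0,0,-0.06],[-130,-15,-2,0,0,-0.08],[-160,-18,-2,0,0,-0.1],[-170,-20,-2,0,0,-0.1],[-170,-20,-2,0,0,-0.1],[-170,-20,-2,0,0,-0.1],[-170,-20,-2,0,0,-0.1]])

```text
t: 24.95
ee_pos: [0.5078, -0.3713, 0.1989]
tcp_rot: [0.65, 0.76, 0.001, -0.0]
ft_force: [-0.1, -0.6, -0.3]
width: 0.144
```

```bash
python3 look.py w10; python3 - <<'E'
from h import *
s=robot.sense(); T=wristT(s); print(s['ee_pos'],2*np.arctan2(s['tcp_rot'][1],s['tcp_rot'][0])-np.pi/2)
E
```

```text
24.95 [ 0.5078 -0.3713  0.1989] 0.14381051975206807 [-0.1  -0.56 -0.29]
[ 0.50779677 -0.37156048  0.19898548] 0.15547092277660335
```

View pics/w10.png

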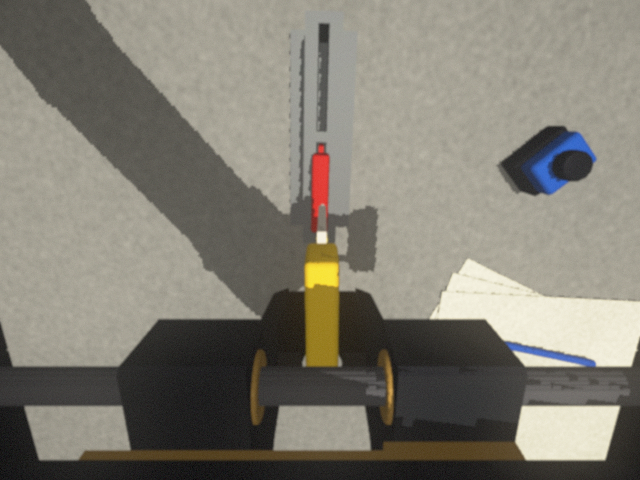

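The wrist view shows the rack ahead, with the empty slot from about (324,22) to (321,132) and the red bar at (320,190). The yellow card is held straight.

```bash
python3 - <<'E'
from fit import *
im=cv2.imread("pics/w10.png")[:,:,::-1].copy(); s=pickle.load(open("w10.pkl","rb")); T=wristT(s)
c=cv2.resize(im[5:245,270:380],None,fx=5,fy=5,interpolation=cv2.INTER_CUBIC)[:600]; cv2.imwrite("pics/c10.png",c[:,:,::-1])
g=im.astype(float).mean(2)
for v in range(15,142,6):
    print(v,g[v,308:338].astype(int).tolist())
x=fit([("wrist",up(im,"red",(300,135,345,240)),(300,135,345,240),T)],np.array([.5,-.346,.16]),.075,.101,.013,.06);print(x)
E
```

```text
15 [156, 154, 156, 154, 155, 155, 154, 157, 158, 156, 160, 157, 159, 153, 155, 154, 155, 157, 156, 154, 157, 159, 157, 154, 155, 153, 158, 154, 153, 157]
21 [154, 156, 154, 151, 153, 155, 156, 156, 153, 153, 151, 151, 152, 150, 150, 149, 153, 153, 153, 152, 154, 155, 153, 157, 155, 156, 157, 157, 157, 156]
27 [151, 153, 153, 151, 155, 153, 155, 158, 155, 147, 116, 81, 57, 52, 49, 49, 49, 51, 48, 52, 68, 110, 139, 155, 161, 158, 159, 157, 155, 154]
33 [155, 153, 154, 157, 155, 153, 157, 157, 154, 143, 112, 75, 54, 55, 54, 50, 47, 53, 49, 58, 82, 119, 146, 153, 158, 154, 157, 157, 154, 156]
39 [155, 155, 156, 160, 158, 155, 154, 155, 155, 144, 112, 74, 51, 49, 54, 49, 51, 50, 47, 56, 90, 130, 152, 156, 157, 155, 156, 153, 157, 156]
45 [154, 155, 155, 154, 156, 159, 153, 154, 153, 142, 115, 86, 81, 85, 80, 88, 84, 84, 83, 79, 99, 135, 152, 156, 157, 155, 157, 160, 156, 158]
51 [157, 157, 157, 156, 155, 156, 156, 158, 156, 140, 112, 89, 86, 85, 84, 79, 81, 84, 82, 87, 105, 139, 154, 156, 159, 157, 157, 156, 156, 156]
57 [155, 157, 155, 154, 155, 159, 157, 157, 151, 139, 119, 113, 115, 98
[... 1537 characters left out ...]
, 154, 155]
123 [157, 155, 153, 159, 157, 156, 158, 146, 126, 126, 136, 130, 108, 89, 88, 87, 86, 90, 107, 138, 155, 156, 157, 156, 157, 156, 156, 157, 157, 156]
129 [157, 153, 157, 154, 158, 154, 150, 146, 128, 121, 120, 106, 90, 86, 85, 86, 81, 93, 112, 139, 155, 158, 155, 153, 157, 157, 157, 157, 154, 155]
135 [153, 155, 154, 154, 156, 154, 156, 156, 155, 155, 155, 154, 156, 155, 154, 154, 156, 154, 153, 156, 154, 154, 155, 157, 155, 159, 156, 156, 154, 156]
141 [155, 154, 155, 152, 153, 152, 151, 149, 143, 139, 136, 133, 138, 136, 139, 142, 141, 143, 151, 151, 157, 156, 154, 153, 153, 158, 153, 153, 157, 153]
(array([ 0.50246868, -0.3430167 ,  0.16009302]), np.float64(0.320751404494382))
```

View pics/c10.png

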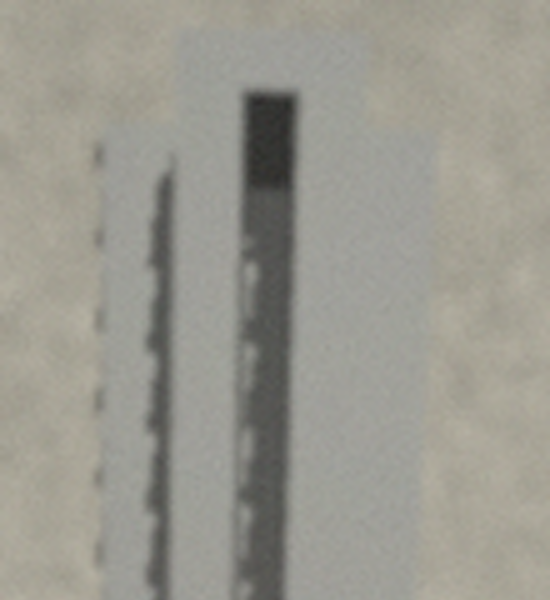

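```bash
python3 - <<'E'
from h import *
s=pickle.load(open("w10.pkl","rb")); T=wristT(s)
a=onz("wrist",(323.7,23.5),.075,T);b=onz("wrist",(321.1,132.5),.075,T)
print(a,b,np.linalg.norm(a-b)); m=(a+b)/2; d=(a-b)/np.linalg.norm(a-b); yaw=np.arctan2(-d[0],d[1]); print(m,yaw, "slot2",m-d*.084)
print(goal([m[0],m[1],.2],yaw))
# held bar in tool frame: top face ends
E
```

```text
[ 0.48693983 -0.22492579  0.075     ] [ 0.49683744 -0.30106907  0.075     ] 0.07678386612239804
[ 0.49188863 -0.26299743  0.075     ] 0.1292619337462812 slot2 [ 0.50271642 -0.34629665  0.075     ]
(array([109.72,   1.09,  -0.88]), array([ 0.0003, -0.0013,  0.0262]))
```

Emit:
carry_out(moves=[[35,0.4,-1,0,0,0.01],[75,0.8,-1,0,0,0.02],[100,1,-1,0,0,0.026],[109.7,1.1,0,0,0,0.026],[109.7,1.1,20,0,0,0.026],[109.7,1.1,50,0,0,0.026],[109.7,1.1,70,0,0,0.026],[109.7,1.1,70,0,0,0.026]])

```text
t: 25.8
ee_pos: [0.4897, -0.2645, 0.1267]
tcp_rot: [0.661, 0.751, -0.001, -0.002]
ft_force: [0.5, -0.1, -0.6]
width: 0.147
```

Emit:
carry_out(moves=[[0,0,0,0,0,0],[0,0,0,0,0,0],[0,0,0,0,0,0],[0,0,0,0,0,0],[0,0,0,0,0,0],[0,0,0,0,0,0],[0,0,0,0,0,0],[0,0,0,0,0,0]])

```text
t: 26.6
ee_pos: [0.4914, -0.2652, 0.129]
tcp_rot: [0.661, 0.751, -0.0, 0.0]
ft_force: [-0.3, 0.2, -0.5]
width: 0.144
```

```bash
python3 look.py w11; python3 - <<'E'
from h import *
print(goal([.4919,-.263,.115],.129))
im=vision.grab_frame("scene"); cv2.imwrite("pics/s11.png",cv2.resize(im[230:370,130:290],None,fx=4,fy=4,interpolation=cv2.INTER_CUBIC)[:,:,::-1])
E
```

```text
26.6 [ 0.4914 -0.2652  0.129 ] 0.14417463549245216 [-0.34  0.2  -0.55]
(array([ 2.06,  0.82, 13.98]), array([-0.0001,  0.    , -0.0019]))
```

View pics/w11.png

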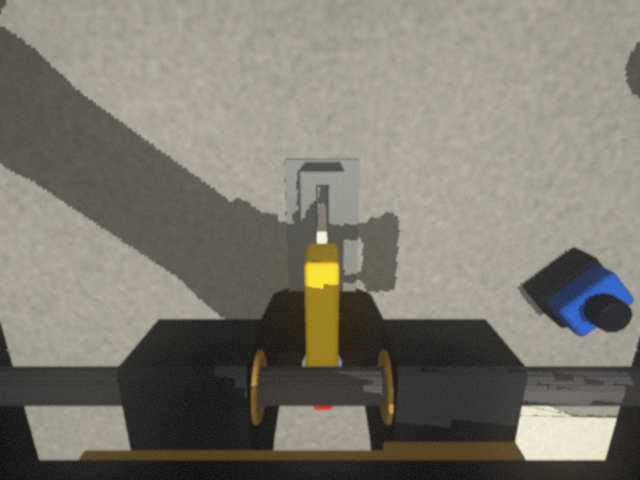

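View pics/s11.png

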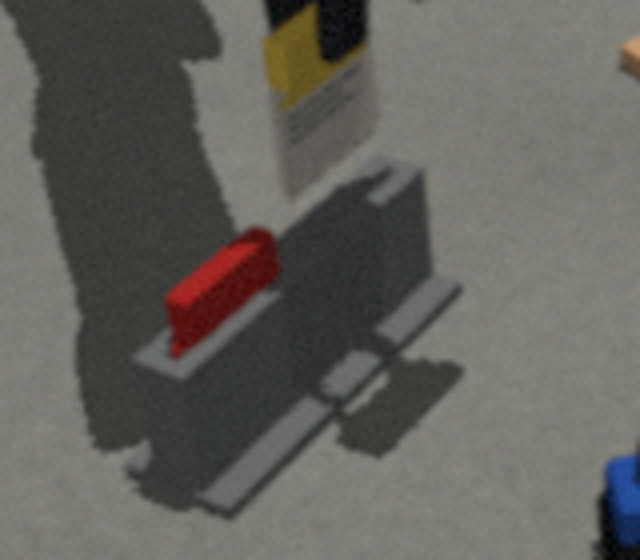

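```bash
python3 - <<'E'
import cv2
im=cv2.imread("pics/w11.png"); cv2.imwrite("pics/c11.png",cv2.resize(im[150:270,270:375],None,fx=5,fy=5,interpolation=cv2.INTER_CUBIC))
E
```

```text
(no output)
```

View pics/c11.png

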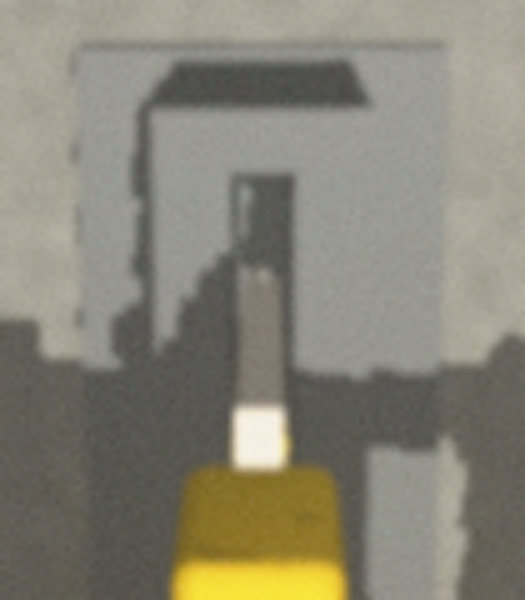

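The slot spans crop u 230–296 and the card foot 240–282, so it is centred to about 0.3 mm. I'll let it down.

Emit:
carry_out(moves=[[1.5,0.4,3,0,0,0],[1.5,0.4,15,0,0,0],[1.5,0.4,25,0,0,0],[1.5,0.4,30,0,0,0],[1.5,0.4,34,0,0,0],[1.5,0.4,38,0,0,0],[1.5,0.4,42,0,0,0],[1.5,0.4,42,0,0,0]])

```text
t: 27.5
ee_pos: [0.4914, -0.2635, 0.0866]
tcp_rot: [0.661, 0.751, -0.0, -0.0]
ft_force: [-1.1, -0.3, -0.7]
width: 0.145
```

Emit:
carry_out(moves=[[0,0,8,0,0,0],[0,0,16,0,0,0],[0,0,24,0,0,0],[0,0,32,0,0,0],[0,0,37,0,0,0],[0,0,40,0,0,0],[0,0,40,0,0,0],[0,0,40,0,0,0]])

```text
t: 28.3
ee_pos: [0.4917, -0.2638, 0.0471]
tcp_rot: [0.661, 0.751, 0.0, 0.0]
ft_force: [0.1, 0.0, -0.5]
width: 0.149
```

Emit:
carry_out(moves=[[0,0,0.6,0,0,0],[0,0,1.2,0,0,0],[0,0,1.8,0,0,0],[0,0,2.4,0,0,0],[0,0,3,0,0,0],[0,0,3,0,0,0],[0,0,3,0,0,0],[0,0,3,0,0,0]])

```text
t: 29.1
ee_pos: [0.4916, -0.2636, 0.044]
tcp_rot: [0.661, 0.751, 0.0, 0.0]
ft_force: [0.8, 0.6, 1.0]
width: 0.144
```

Emit:
carry_out(moves=[[0,0,0.4,0,0,0],[0,0,0.8,0,0,0],[0,0,0.8,0,0,0],[0,0,0.8,0,0,0],[0,0,0.8,0,0,0],[0,0,0.8,0,0,0],[0,0,0.8,0,0,0],[0,0,0.8,0,0,0]])

```text
t: 29.9
ee_pos: [0.4916, -0.2636, 0.0433]
tcp_rot: [0.661, 0.751, 0.0, 0.0]
ft_force: [-0.5, 1.2, 4.0]
width: 0.151
```

4 N of support at the expected height, so the bar is on the rim. I'll release, rise, and slide 84 mm to above the tag.

Emit:
carry_out(moves=[[0,0,0,0,0,0],[0,0,0,0,0,0],[0,0,0,0,0,0],[0,0,-5,0,0,0],[0,0,-30,0,0,0],[0,0,-45,0,0,0],[-40,0,-45,0,0,0],[-82,0,-45,0,0,0]], hand=40)

```text
t: 30.7
ee_pos: [0.5035, -0.3446, 0.0895]
tcp_rot: [0.66, 0.752, 0.001, 0.001]
ft_force: [0.3, -0.2, -0.7]
width: 0.45
```

Emit:
carry_out(moves=[[0,0,0,0,0,0],[0,0,0,0,0,0],[0,0,0,0,0,0],[0,0,0,0,0,0],[0,0,0,0,0,0],[0,0,0,0,0,0],[0,0,0,0,0,0],[0,0,0,0,0,0]])

```text
t: 31.5
ee_pos: [0.502, -0.3448, 0.0882]
tcp_rot: [0.661, 0.751, 0.0, -0.0]
ft_force: [-0.7, 0.6, -0.1]
width: 0.454
```

```bash
python3 look.py w12; python3 - <<'E'
from h import *
im=vision.grab_frame("scene"); cv2.imwrite("pics/s12.png",cv2.resize(im[230:370,130:290],None,fx=4,fy=4,interpolation=cv2.INTER_CUBIC)[:,:,::-1])
E
```

```text
31.5 [ 0.502  -0.3448  0.0882] 0.45446223928358054 [-0.71  0.57 -0.13]
```

View pics/w12.png

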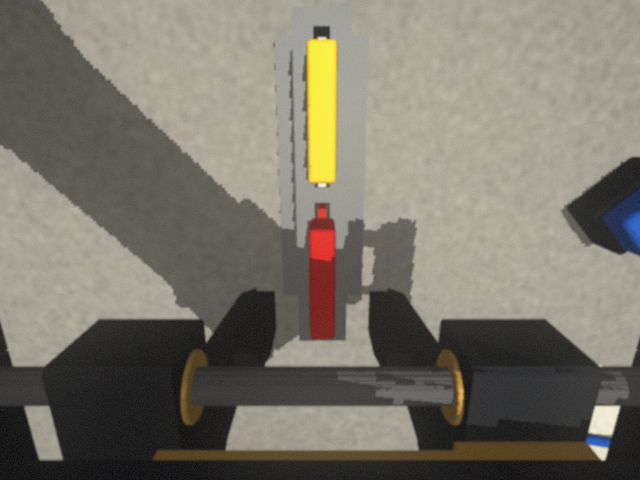

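View pics/s12.png

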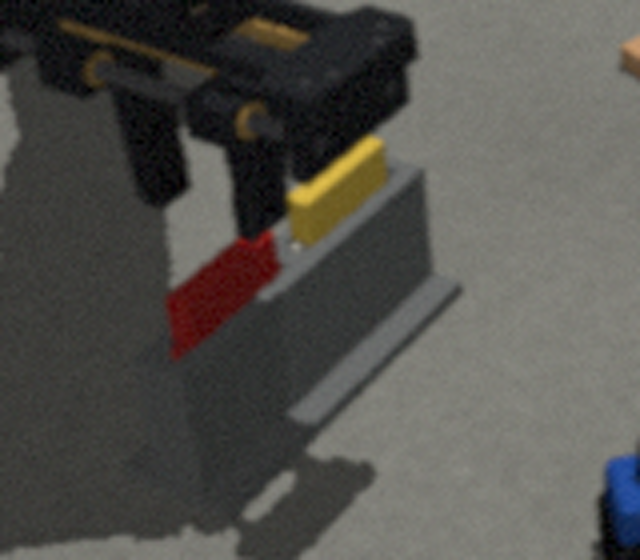

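The yellow card hangs with its bar on the rim. The tag bar is centred at u≈322, between the fingers. I'll fit its lengthwise centre, then grasp.

```bash
python3 - <<'E'
from fit import *
im=cv2.imread("pics/w12.png")[:,:,::-1].copy(); s=pickle.load(open("w12.pkl","rb")); T=wristT(s)
roi=(295,212,350,350)
m=up(im,"red",roi); x,f=fit([("wrist",m,roi,T)],np.array([.502,-.346,.129]),.075,.101,.013,.06); print(x,f,goal([x[0],x[1],.0435],.129))
for P in (-.03,.03): print(proj("wrist",[.5027+P*-.129,-.3463+P*.99,.101],T))
E
```

```text
[ 0.50230664 -0.3450836   0.11623347] 0.11310175317318583 (array([-0.18,  0.29, 44.71]), array([ 0.   ,  0.   , -0.002]))
[[322.17927683 340.18223121]]
[[321.81619278 229.9456137 ]]
```

Emit:
carry_out(moves=[[0,0,12,0,0,0],[0,0,25,0,0,0],[0,0,36,0,0,0],[0,0,42,0,0,0],[0,0,44.7,0,0,0],[0,0,44.7,0,0,0],[0,0,44.7,0,0,0],[0,0,44.7,0,0,0]])

```text
t: 32.4
ee_pos: [0.5023, -0.3452, 0.044]
tcp_rot: [0.661, 0.751, 0.0, 0.0]
ft_force: [0.1, 0.9, 0.2]
width: 0.45
```

Emit:
carry_out(moves=[[0,0,0,0,0,0],[0,0,0,0,0,0],[0,0,0,0,0,0],[0,0,0,0,0,0],[0,0,0,0,0,0],[0,0,0,0,0,0],[0,0,0,0,0,0],[0,0,0,0,0,0]], hand=8, force=30)

```text
t: 33.2
ee_pos: [0.5021, -0.3449, 0.0436]
tcp_rot: [0.661, 0.751, 0.0, 0.0]
ft_force: [0.2, 0.7, 0.7]
width: 0.146
```

Emit:
carry_out(moves=[[0,0,-10,0,0,0],[0,0,-30,0,0,0],[0,0,-70,0,0,0],[0,0,-110,0,0,0],[0,0,-145,0,0,0],[0,0,-157,0,0,0],[0,0,-157,0,0,0],[0,0,-157,0,0,0]])

```text
t: 34.0
ee_pos: [0.5014, -0.3443, 0.1992]
tcp_rot: [0.661, 0.751, -0.0, -0.001]
ft_force: [-0.3, -0.1, -0.9]
width: 0.146
```

```bash
python3 -c "
from h import *
print(robot.sense()['width'],goal([.5163,.177,.2],-.265))"
```

```text
0.1461533348237983 (array([ 5.1514e+02,  8.0970e+01, -2.1000e-01]), array([-0.0016, -0.001 ,  0.3922]))
```

Emit:
carry_out(moves=[[40,6,-1,0,0,0.03],[85,13,-2,0,0,0.065],[130,20,-2,0,0,0.1],[175,28,-2,0,0,0.135],[220,35,-2,0,0,0.17],[265,42,-2,0,0,0.2],[310,49,-2,0,0,0.235],[355,56,-2,0,0,0.27]])

```text
t: 34.8
ee_pos: [0.5109, 0.0161, 0.2006]
tcp_rot: [0.756, 0.654, -0.002, -0.001]
ft_force: [0.2, -0.4, -0.9]
width: 0.147
```

```bash
python3 -c "
from h import *
print(robot.sense()['width'],goal([.5163,.177,.2],-.265))"
```

```text
0.1474030489106158 (array([159.98, -17.75,   0.47]), array([-0.0032,  0.0015,  0.1208]))
```

Emit:
carry_out(moves=[[45,-4,0,-0.001,0.001,0.04],[90,-9,0,-0.001,0.001,0.075],[130,-14,0,-0.001,0.001,0.1],[150,-17,0,-0.001,0.001,0.115],[155,-17.5,0,-0.001,0.001,0.115],[155,-17.5,0,-0.001,0.001,0.115],[155,-17.5,0,-0.001,0.001,0.115],[155,-17.5,0,-0.001,0.001,0.115]])

```text
t: 35.6
ee_pos: [0.5174, 0.1681, 0.2023]
tcp_rot: [0.793, 0.609, 0.0, 0.0]
ft_force: [-0.2, -0.2, 0.1]
width: 0.139
```

```bash
python3 look.py w13; python3 -c "
from h import *
s=pickle.load(open('w13.pkl','rb'));print(s['tcp_rot'],goal([.5425,.2733,.2],-.265,s))
im=cv2.imread('pics/w13.png'); cv2.imwrite('pics/c13.png',cv2.resize(im[10:160,260:380],None,fx=4,fy=4,interpolation=cv2.INTER_CUBIC))"
```

```text
35.6 [0.5174 0.1681 0.2023] 0.1393084576354865 [-0.18 -0.24  0.11]
[7.92993522e-01 6.09229949e-01 2.96192819e-04 2.37288208e-04] (array([108.09,  -2.82,   2.29]), array([ 0.0007, -0.0002,  0.0044]))
```

View pics/w13.png

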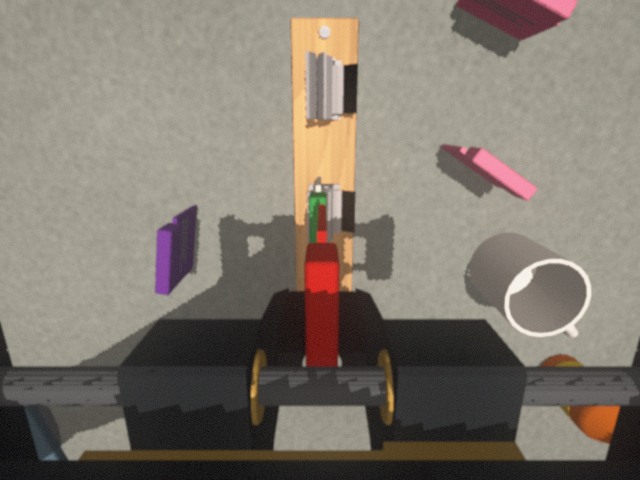

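View pics/c13.png

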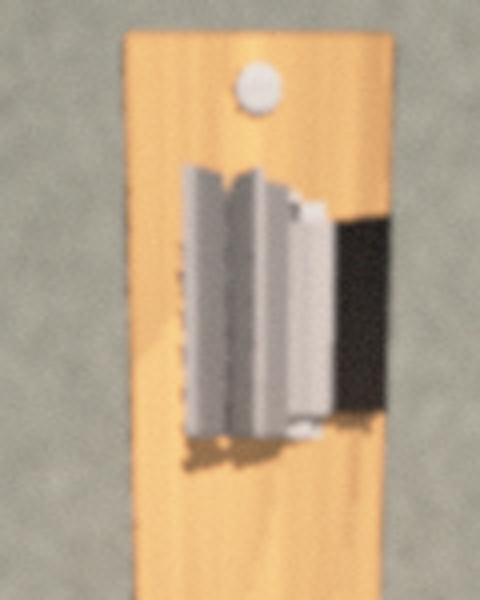

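The empty clip 1 is open at (318,85), its gap line at u≈317. Green and blue stand home, and the red tag is held straight. I'll move over to the pose where I gripped yellow.

Emit:
carry_out(moves=[[40,-1,0,0,0,0],[80,-2,0,0,0,0],[100,-2.8,0,0,0,0.003],[108,-2.8,0,0,0,0.003],[108,-2.8,20,0,0,0.003],[108,-2.8,60,0,0,0.003],[108,-2.8,90,0,0,0.003],[108,-2.8,97,0,0,0.003]])

```text
t: 36.45
ee_pos: [0.5402, 0.2723, 0.1026]
tcp_rot: [0.794, 0.608, -0.002, 0.0]
ft_force: [0.4, 0.5, -0.6]
width: 0.143
```

Emit:
carry_out(moves=[[0,0,0,0,0,0],[0,0,0,0,0,0],[0,0,0,0,0,0],[0,0,0,0,0,0],[0,0,0,0,0,0],[0,0,0,0,0,0],[0,0,0,0,0,0],[0,0,0,0,0,0]])

```text
t: 37.25
ee_pos: [0.5423, 0.2754, 0.1057]
tcp_rot: [0.793, 0.609, 0.001, 0.0]
ft_force: [-0.3, 0.4, -0.3]
width: 0.143
```

```bash
python3 look.py w14; python3 -c "
from h import *
s=pickle.load(open('w14.pkl','rb'));print(s['tcp_rot'],goal([.5425,.2733,.0905],-.267,s))
im=cv2.imread('pics/w14.png'); cv2.imwrite('pics/c14.png',cv2.resize(im[130:280,260:380],None,fx=4,fy=4,interpolation=cv2.INTER_CUBIC))"
```

```text
37.25 [0.5423 0.2754 0.1057] 0.14326351792845388 [-0.33  0.38 -0.27]
[7.93087248e-01 6.09107604e-01 7.35726026e-04 6.02112606e-05] (array([-2.02,  0.74, 15.15]), array([ 0.001 , -0.0011,  0.0061]))
```

View pics/c14.png

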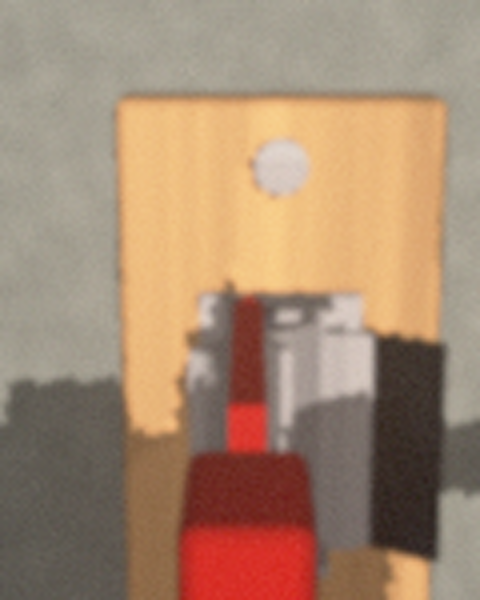

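The tag foot sits over the mouth, with its plate at crop u≈248 between the lips. I'll apply the small corrections and lower to the mouth, then push.

Emit:
carry_out(moves=[[-2,0.7,0,0.001,-0.001,0.006],[-2,0.7,5,0.001,-0.001,0.006],[-2,0.7,10,0.001,-0.001,0.006],[-2,0.7,15,0.001,-0.001,0.006],[-2,0.7,18,0.001,-0.001,0.006],[-2,0.7,20,0.001,-0.001,0.006],[-2,0.7,20,0.001,-0.001,0.006],[-2,0.7,20,0.001,-0.001,0.006]])

```text
t: 38.1
ee_pos: [0.5426, 0.2733, 0.0857]
tcp_rot: [0.795, 0.607, 0.0, 0.0]
ft_force: [0.6, -0.0, -0.4]
width: 0.141
```

Emit:
carry_out(moves=[[0,0,2,0,0,0],[0,0,4,0,0,0],[0,0,6,0,0,0],[0,0,8,0,0,0],[0,0,10,0,0,0],[0,0,12,0,0,0],[0,0,14,0,0,0],[0,0,14,0,0,0]])

```text
t: 38.9
ee_pos: [0.5428, 0.2735, 0.0716]
tcp_rot: [0.795, 0.607, 0.0, 0.0]
ft_force: [0.0, -0.2, 1.9]
width: 0.143
```

Now in the throat at 1.9 N. Pushing on.

Emit:
carry_out(moves=[[0,0,1.5,0,0,0],[0,0,3,0,0,0],[0,0,4.5,0,0,0],[0,0,6,0,0,0],[0,0,7.5,0,0,0],[0,0,9,0,0,0],[0,0,9,0,0,0],[0,0,9,0,0,0]])

```text
t: 39.7
ee_pos: [0.5426, 0.2732, 0.0624]
tcp_rot: [0.795, 0.607, 0.0, 0.0]
ft_force: [1.5, 0.7, -0.7]
width: 0.144
```

Emit:
carry_out(moves=[[0,0,0.5,0,0,0],[0,0,1,0,0,0],[0,0,1.5,0,0,0],[0,0,1.8,0,0,0],[0,0,1.8,0,0,0],[0,0,1.8,0,0,0],[0,0,1.8,0,0,0],[0,0,1.8,0,0,0]])

```text
t: 40.5
ee_pos: [0.5426, 0.2733, 0.0609]
tcp_rot: [0.795, 0.607, 0.0, 0.0]
ft_force: [1.5, -0.0, 2.9]
width: 0.147
```

Emit:
carry_out(moves=[[0,0,0.3,0,0,0],[0,0,0.6,0,0,0],[0,0,0.6,0,0,0],[0,0,0.6,0,0,0],[0,0,0.6,0,0,0],[0,0,0.6,0,0,0],[0,0,0.6,0,0,0],[0,0,0.6,0,0,0]])

```text
t: 41.3
ee_pos: [0.5426, 0.2733, 0.0605]
tcp_rot: [0.795, 0.607, 0.0, -0.0]
ft_force: [0.6, -0.3, 4.8]
width: 0.144
```

Emit:
carry_out(moves=[[0,0,0.3,0,0,0],[0,0,0.6,0,0,0],[0,0,0.8,0,0,0],[0,0,0.8,0,0,0],[0,0,0.8,0,0,0],[0,0,0.8,0,0,0],[0,0,0.8,0,0,0],[0,0,0.8,0,0,0]])

```text
t: 42.1
ee_pos: [0.5428, 0.2734, 0.0604]
tcp_rot: [0.795, 0.607, 0.0, -0.0]
ft_force: [-0.4, -1.2, 11.3]
width: 0.146
```

It is hard against the stop: 11.3 N with z unchanged at 0.0604, the same height as when yellow was home. I'll relax, release and rise.

Emit:
carry_out(moves=[[0,0,-0.8,0,0,0],[0,0,-0.8,0,0,0],[0,0,-0.8,0,0,0],[0,0,-0.8,0,0,0],[0,0,-0.8,0,0,0],[0,0,-0.8,0,0,0],[0,0,-20,0,0,0],[0,0,-50,0,0,0]], hand=40)

```text
t: 42.9
ee_pos: [0.5409, 0.2726, 0.1082]
tcp_rot: [0.795, 0.607, -0.002, -0.0]
ft_force: [0.7, 0.7, 1.0]
width: 0.451
```

Emit:
carry_out(moves=[[0,0,-40,0,0,0],[0,0,-80,0,0,0],[-40,0,-100,0,0,0],[-80,0,-100,0,0,0],[-120,0,-100,0,0,0],[-160,0,-100,0,0,0],[-160,0,-100,0,0,0],[-160,0,-100,0,0,0]])

```text
t: 43.7
ee_pos: [0.5003, 0.1185, 0.2097]
tcp_rot: [0.795, 0.606, 0.0, -0.0]
ft_force: [0.1, 0.8, 0.5]
width: 0.455
```

```bash
python3 look.py w15; python3 - <<'E'
from fit import *
im=vision.grab_frame("scene"); cv2.imwrite("pics/s15.png",im[:,:,::-1]); cv2.imwrite("pics/s15c.png",cv2.resize(im[160:270,270:410],None,fx=5,fy=5,interpolation=cv2.INTER_CUBIC)[:,:,::-1])
s0=cv2.imread("pics/scene0.png")[:,:,::-1].copy()
for k,roi in (("green",(325,178,365,215)),("blue",(292,190,335,230)),):
    for i in (s0,im):
        m=masks(i,k); y,x=np.where(m[roi[1]:roi[3],roi[0]:roi[2]]); print(k,len(x),x.mean()+roi[0],y.mean()+roi[1],y.min()+roi[1],y.max()+roi[1])
for P in ((.5425,.2733,.118),(.5425,.2733,.092)):
    print(proj("scene",P))
m=masks(im,"red"); y,x=np.where(m[165:215,355:400]); print("red",len(x),x.mean()+355,y.mean()+165,y.min()+165)
m=masks(s0,"yellow"); y,x=np.where(m[165:215,355:400]); print("yel0",len(x),x.mean()+355,y.mean()+165,y.min()+165)
E
```

```text
43.7 [0.5003 0.1185 0.2097] 0.4549716866152838 [0.05 0.83 0.52]
green 209 344.3062200956938 192.1866028708134 184 201
green 208 344.375 192.11057692307693 184 201
blue 281 309.7259786476868 205.19572953736656 197 215
blue 267 309.6629213483146 205.40449438202248 197 215
[[375.72549155 175.91731636]]
[[374.93892007 185.00350383]]
red 315 373.86031746031745 185.74285714285713 173
yel0 189 375.1798941798942 180.3862433862434 173
```

View pics/s15.png

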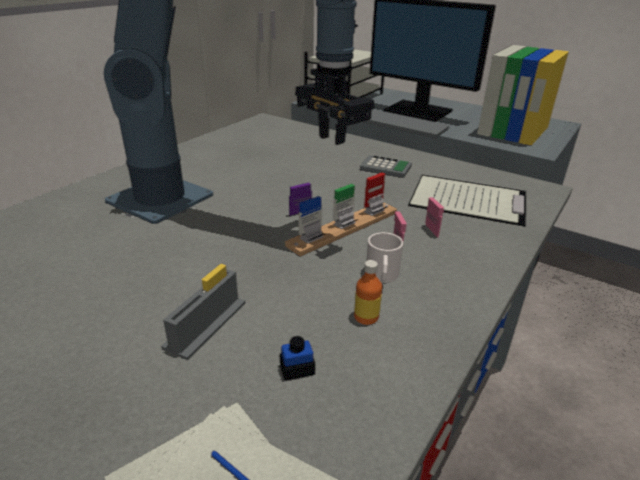

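View pics/s15c.png

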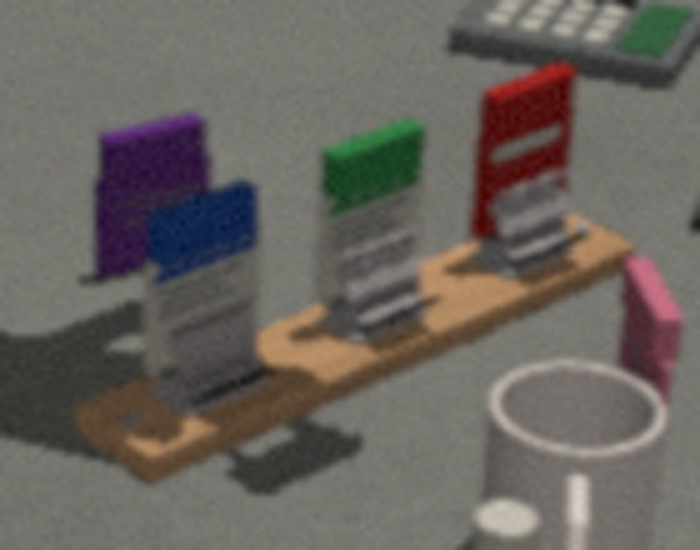

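View pics/w15.png

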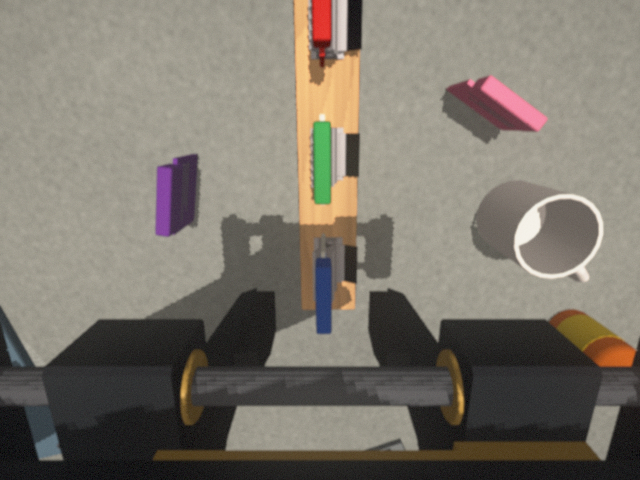

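The red tag stands upright in clip 1, with its bar top at row 173, the same as yellow's at the start. Green and blue are unchanged to within a pixel, the yellow bar sits on the rack rim at (214,277), and the bystanders have not moved. I'm handing in.

```bash
python3 -c "
from plant import ticket
print(ticket.job_done())"
```

```text
the job is handed in; nothing more can be done
None
```

The job is done and handed in at about 44 s. The yellow card's clip, at the rail's +y end (place_1), was the weak one.

- **Pull tests:** Green held at about 12 N and blue at about 10 N without slipping. Yellow slipped at 3–4 N. The green pull went slightly over the 10 N you asked for, because the arm is stiffer than I expected. It stayed below the 13 N slip limit, and afterwards the green bar's grip height was unchanged to within 0.1 mm.
- **Yellow card:** It hangs in the empty rack slot. I felt 4 N of support at the expected seating height, and the pictures show its bar on the rim.
- **Red tag:** I pushed it into the emptied clip until it met the stop, at 11 N with no further movement. Its grip height and picture row match those of the yellow card when it was home. It looks upright and in line with the rail.
- **Everything else:** The final picture shows green and blue where they started, to within a pixel. By eye, the bottle, mug, stamp and look-alikes have not moved.
- **Disagreement with the description:** The real fingertips sit about 38 mm above the reported TCP. My first close on the green card met nothing. I then measured the offset with a light 8 N touch on top of the green bar and corrected for it.

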